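Line up tins and jars on the stepped shelf under the lamp

TASK

Swing the lamp by its yellow handle off the shelf until its whole shade is past the shelf's left end, then put the loose stock away: every red-capped tin in one row along the red strip on the back step and every blue-lidded jar in one row along the blue strip on the front step, all upright, each centred on its strip to about a centimetre and side by side with gaps of no more than 4 cm. When the rows are complete, swing the lamp back so that its head is over the middle of the shelf, and do not disturb the other things on the bench.

Things in the scene. Friction and masses are not known exactly. Their poses are not given: they have to be found in the camera images.
- shelf: Fixed low two-step wooden shelf, 220 mm deep (its x, away from the robot), 280 long (its y). Origin: underside centre, at bench level. Front step x -110 to 0, top at 20 mm, blue strip; back step x 0 to 110, top at 40 mm, red strip (strips 62 x 260 mm). Rear lip (x 110 to 122) up to 55 mm. No walls or dividers. Shelf and its lamp stand elsewhere each time.
- back_row (a point): Midpoint of the red strip's centre line, on top of the back step; axes as the shelf (row runs along y)
- front_row (a point): Midpoint of the blue strip's centre line, on top of the front step; axes as the shelf (row runs along y)
- shelf_middle (a point): Point over the middle of the shelf (shelf x = 0, y = 0), 40 mm above the bench
- lamp_arm (a joint): Lamp arm angle about the post at the shelf's left (+y) end, rad. 0: head over the shelf's middle; growing: head swings clockwise seen from above, off the left end, towards the robot's side. Stops -0.35 and 1.35. From about 1.05 the whole shade is past the end. Stays where left (friction 0.25 N m: 1 N at the handle moves it).
- lamp_handle (a point): Middle of the yellow upright round handle, 22 mm diameter, 52 high, on the lamp head: foot 279, top 331, this point 309 mm above the bench, 246 mm from the hinge axis. Below it the green round shade, 90 mm diameter, underside 237 mm up. The arm bar is 18 mm wide, its top 272 mm up.
- lamp_hinge (a point): Hinge axis of the lamp arm, 265 mm above the bench, at shelf x = 100, y = 225 mm; the upright post of 22 mm diameter stands below it, its cap (40 mm diameter) reaches 287 mm
- tin1: Round tin with a red cap and a red band, 66 mm diameter, 80 mm high, about 0.35 kg, bottom-heavy, standing upright. Origin: centre of its base, z up. May be absent (None).
- tin2: Round tin with a red cap and a red band, 66 mm diameter, 80 mm high, about 0.35 kg, bottom-heavy, standing upright. Origin: centre of its base, z up. May be absent (None).
- tin3: Round tin with a red cap and a red band, 66 mm diameter, 80 mm high, about 0.35 kg, bottom-heavy, standing upright. Origin: centre of its base, z up. May be absent (None).
- jar1: Round amber jar with a blue lid (flush with the body), 66 mm diameter, 66 mm high, about 0.3 kg, bottom-heavy, standing upright. Origin: centre of its base, z up. May be absent (None).
- jar2: Round amber jar with a blue lid (flush with the body), 66 mm diameter, 66 mm high, about 0.3 kg, bottom-heavy, standing upright. Origin: centre of its base, z up. May be absent (None).
- jar3: Round amber jar with a blue lid (flush with the body), 66 mm diameter, 66 mm high, about 0.3 kg, bottom-heavy, standing upright. Origin: centre of its base, z up. May be absent (None).
- cone: Bystander: orange thread cone, 60 mm diameter at the foot, 88 mm high, standing among the stock. Origin: centre of its base.
- tape: Bystander: yellow and black tape-measure case, 65 x 35 x 60 mm high, standing among the stock, not to be used. Origin: centre of its underside.
- shears: Bystander: shears lying flat, 205 mm long, 80 mm wide, 14 mm high. Origin near the pivot, blades to its +x.
- weight: Bystander: low brass pattern weight, a disc of 50 mm diameter, 18 mm high, lying among the stock. Origin: centre of its underside.

How it is judged:
On the way, in this order (a step that is already met when the one before it is completed fails the run):
1. the lamp is swung off the shelf, the whole shade past its left end (y of lamp_handle in the frame of shelf above 0.184 m), for 0.2 s.
2. with the lamp still clear, all tins stand in their row on the red strip and all jars in theirs on the blue strip (y of lamp_handle in the frame of shelf above 0.184 m and x of tin1 in the frame of shelf between 0.039 and 0.071 m and y of tin1 in the frame of shelf between -0.11 and 0.11 m and z of tin1 in the frame of shelf between 0.034 and 0.046 m and angle between each of tin1, tin2, tin3, jar1, jar2, jar3's own z axis and vertical below 0.1 rad and linear speed of each of tin1, tin2, tin3, jar1, jar2, jar3 below 0.03 m/s and (horizontal distance between tin1 and tin2 below 0.108 m or horizontal distance between tin1 and tin3 below 0.108 m) and x of tin2 in the frame of shelf between 0.039 and 0.071 m and y of tin2 in the frame of shelf between -0.11 and 0.11 m and z of tin2 in the frame of shelf between 0.034 and 0.046 m and (horizontal distance between tin2 and tin1 below 0.108 m or horizontal distance between tin2 and tin3 below 0.108 m) and x of tin3 in the frame of shelf between 0.039 and 0.071 m and y of tin3 in the frame of shelf between -0.11 and 0.11 m and z of tin3 in the frame of shelf between 0.034 and 0.046 m and (horizontal distance between tin3 and tin1 below 0.108 m or horizontal distance between tin3 and tin2 below 0.108 m) and x of jar1 in the frame of shelf between -0.071 and -0.039 m and y of jar1 in the frame of shelf between -0.11 and 0.11 m and z of jar1 in the frame of shelf between 0.014 and 0.026 m and (horizontal distance between jar1 and jar2 below 0.108 m or horizontal distance between jar1 and jar3 below 0.108 m) and x of jar2 in the frame of shelf between -0.071 and -0.039 m and y of jar2 in the frame of shelf between -0.11 and 0.11 m and z of jar2 in the frame of shelf between 0.014 and 0.026 m and (horizontal distance between jar2 and jar1 below 0.108 m or horizontal distance between jar2 and jar3 below 0.108 m) and x of jar3 in the frame of shelf between -0.071 and -0.039 m and y of jar3 in the frame of shelf between -0.11 and 0.11 m and z of jar3 in the frame of shelf between 0.014 and 0.026 m and (horizontal distance between jar3 and jar1 below 0.108 m or horizontal distance between jar3 and jar2 below 0.108 m)), for 0.2 s.
At the end, for the whole second after the job is handed in: All upright and still, centres within 16 mm of their strip's centre line and 110 mm of the shelf's middle lengthwise: tins on red, jars on blue; each not alone in its row has a neighbour within 108 mm, centre to centre; lamp at rest, handle within 45 mm of shelf middle (x of tin1 in the frame of shelf between 0.039 and 0.071 m and y of tin1 in the frame of shelf between -0.11 and 0.11 m and z of tin1 in the frame of shelf between 0.034 and 0.046 m and angle between each of tin1, tin2, tin3, jar1, jar2, jar3's own z axis and vertical below 0.1 rad and linear speed of each of tin1, tin2, tin3, jar1, jar2, jar3 below 0.03 m/s and (horizontal distance between tin1 and tin2 below 0.108 m or horizontal distance between tin1 and tin3 below 0.108 m) and x of tin2 in the frame of shelf between 0.039 and 0.071 m and y of tin2 in the frame of shelf between -0.11 and 0.11 m and z of tin2 in the frame of shelf between 0.034 and 0.046 m and (horizontal distance between tin2 and tin1 below 0.108 m or horizontal distance between tin2 and tin3 below 0.108 m) and x of tin3 in the frame of shelf between 0.039 and 0.071 m and y of tin3 in the frame of shelf between -0.11 and 0.11 m and z of tin3 in the frame of shelf between 0.034 and 0.046 m and (horizontal distance between tin3 and tin1 below 0.108 m or horizontal distance between tin3 and tin2 below 0.108 m) and x of jar1 in the frame of shelf between -0.071 and -0.039 m and y of jar1 in the frame of shelf between -0.11 and 0.11 m and z of jar1 in the frame of shelf between 0.014 and 0.026 m and (horizontal distance between jar1 and jar2 below 0.108 m or horizontal distance between jar1 and jar3 below 0.108 m) and x of jar2 in the frame of shelf between -0.071 and -0.039 m and y of jar2 in the frame of shelf between -0.11 and 0.11 m and z of jar2 in the frame of shelf between 0.014 and 0.026 m and (horizontal distance between jar2 and jar1 below 0.108 m or horizontal distance between jar2 and jar3 below 0.108 m) and x of jar3 in the frame of shelf between -0.071 and -0.039 m and y of jar3 in the frame of shelf between -0.11 and 0.11 m and z of jar3 in the frame of shelf between 0.014 and 0.026 m and (horizontal distance between jar3 and jar1 below 0.108 m or horizontal distance between jar3 and jar2 below 0.108 m) and horizontal distance between lamp_handle and shelf_middle below 0.045 m and velocity of joint lamp_arm between -0.05 and 0.05 rad/s); the robot touches nothing.
It fails at once if a bystander (cone, tape case, shears or pattern weight) is pushed more than 4 cm from its place (distance of any of cone, tape, shears, weight from where it was at the start of the episode above 0.04 m).
Of tin1, tin2, tin3, jar1, jar2, jar3 only 4 to 6 are there at a start; the rules pass over those that are not, and their reading is None.
At some moment in a run one of tin1, tin2, tin3, jar1, jar2, jar3 may be knocked a few centimetres aside while the robot is not near it.
It also fails if it takes over 210 s, if anything falls off the work surface, if the arm or the gripper's body presses on something with over 40 N, if the wrist force passes 120 N, or if a joint passes its speed limit or range.

ROBOT

A 6-joint arm with a two-finger parallel gripper is mounted at the origin on the work surface. World frame = base frame: x ahead of the robot, y to its left, z up, the work surface at z = 0. Lengths are in m, angles in rad, forces in N, time in s.
With the tool pointing down it reaches from about 0.35 to 0.925 m from the base axis. Payload 6.4 kg.
Tool frame: the origin (TCP) lies midway between the tips of the shut fingers; the grasp point (between the pads) lies 19 mm behind it; z points along the fingers, y is the line along which they close (so a half turn about z gives the same grasp; the last joint's range is limited). The gripper opens to 94 mm and grips with 3 to 60 N. Pads are 16 mm wide; open, the fingers measure 119 mm over their backs; the gripper's body (75 mm by 177 mm) begins 78 mm behind the grasp point.
Start: joints at [0.968, 0.245, 1.558, -0, 1.339, -0.174], TCP at [0.27, 0.591, 0.205] pointing down, gripper open.
Joint ranges: [-3.13, 3.13], [-1.02, 2.26], [0.13, 2.54], [-0.95, 4.09], [0.21, 2.88], [-2.74, 2.74]. Speed limits (rad/s): [2.57, 2.57, 3.14, 3.14, 3.14, 3.14].

INTERFACE

Orientations are given as a rotation vector (axis times angle).
In Python, from cell import robot gives the robot as it stands. The module is installed in compiled form; this text tells all that it offers.
- The arm moves only by the tool servo_tool, never from a script. Its argument "series" is a list that holds one entry, the list of rows, each a list of 7 numbers: the shift along the tool's x, y, z as a fraction of full scale, then the turn, a rotation vector about the tool's x, y, z as a fraction of full scale, then the finger opening in mm, from 0 to 94. In form: [[[tx, ty, tz, wx, wy, wz, grip], ...]]. A call has 1 to 12 rows; each row shifts and turns the commanded pose from where the row before left it, along the tool's axes as they then stand; what a row does not reach is not made up. Full scale, the value 1, is 2 cm for a shift and 0.08 rad for a turn. A row lasts 1/12 s, in which the tool goes at most 41.7 mm and 7.16 degrees, less where a joint would pass 70% of its speed; a pose out of reach is approached as far as the arm can. A call with a number of a shift or a turn outside -1 to 1 is refused whole. A call with a gripper value outside its range is refused whole. The fingers move at their own pace and stop on an object; "force" is the grip in N (left out, the last holds). Time passes only in rows, so rows that do not move let the fingers close. It gives the time, the measured TCP pose, the force, the opening and the grip force at its end, in the units of the state.
- robot.get_state(): the state, without advancing time (a new reading comes with each control period).
- robot.read_camera(name): name is "side" or "top" or "wrist"; returns (picture, depth): 400x640x3 uint8, blue, green, red; 400x640 float32, m along the optical axis (not along the pixel's ray), 0 where there is no reading.
- robot.calibration(name): a dict with "vertical_fov" (degrees; the focal length in pixels is half the picture's height over the tangent of half this angle, whatever the lens; pixels are square), "cx", "cy" (the principal point, pixels), "dist_coeffs" ([k1, k2, p1, p2, k3] as OpenCV has them; the pictures are not rectified), "world_to_cam" (4x4, takes a point from world to camera coordinates). Camera axes: x right, y down, z forward; pixel columns grow to the right and rows downward; lengths in m; the calibration is good to about 2 mm. A picture is of the moment at which its call begins: read the wrist's pose just before it. calibration takes no time and is no camera call; for the wrist camera it gives the pose at the moment of the call.
- robot.hand_in(): hands the job in; it is judged then, once.
The state is a dict: "t": time; "joint_pos": joint angles; "dq": joint speeds; "joint_torque": joint torques, N m; "eef_pos": TCP position; "tcp_rot": TCP orientation; "force": force on the tool from outside, world axes, zero at the start; "wrist_torque": the same for the moment, N m; "grip_width": finger opening in m; "grasp_force": force on a finger pad.
Only numpy, scipy, OpenCV 4.12 (cv2) and the standard library are available. Lean on these libraries where they do the work, as an engineer would, in place of code of your own. Each camera call takes 0.05 s, during which the arm holds its last target. There are 200 camera calls.

## Working session

There is one attempt and no reset: what is moved stays moved. The work goes in short steps, Python scripts to look and compute and a tool call to move; the robot and the scene stay as the last step left them, time stands still between calls to the robot, and variables do not carry over. Pictures are saved under pics/ and viewed, at most 14 in all, crops included, and the job is handed in when it is done.

Besides the shell and the picture viewer there is one more tool, called after ">>>" as a command line: name --argument value ..., lists and objects as JSON in quotes. servo_tool: Moves the arm, as the interface text tells. Shift numbers are shares of 2 cm and turn numbers shares of 0.08 rad, none past 1 either way. Its arguments: {"type":"object","properties":{"series":{"type":"array","items":{"type":"array","items":{"type":"array","items":{"type":"number"}}}},"force":{"type":"number"}},"required":["series"]}

```bash
mkdir -p pics
cat > h.py <<'E'
from cell import robot
import cv2, numpy as np
from scipy.spatial.transform import Rotation as R
def K(c):
    f=200/np.tan(np.radians(c["vertical_fov"])/2)
    return np.array([[f,0,c["cx"]],[0,f,c["cy"]],[0,0,1.]])
def look(n):
    c=robot.calibration(n); im,d=robot.read_camera(n); return c,im,d
def ray(c,uv):
    p=cv2.undistortPoints(np.array(uv,float).reshape(-1,1,2),K(c),np.array(c["dist_coeffs"],float)).reshape(-1,2)
    return np.c_[p,np.ones(len(p))]
def at_z(c,uv,z):
    T=np.linalg.inv(c["world_to_cam"]); r=ray(c,uv)@T[:3,:3].T; o=T[:3,3]
    return o+r*((z-o[2])/r[:,2])[:,None]
def at_d(c,uv,d):
    T=np.linalg.inv(c["world_to_cam"]); r=ray(c,uv); z=np.array([d[int(v),int(u)] for u,v in uv])
    return (r*z[:,None])@T[:3,:3].T+T[:3,3]
def cloud(c,d):
    v,u=np.nonzero(d>0); uv=np.c_[u,v]; return uv,at_d(c,uv,d)
E
python3 - <<'E'
from h import *
for n in("top","side"):
    c,im,d=look(n); cv2.imwrite(f"pics/{n}0.png",im); np.savez(f"{n}0.npz",d=d)
    print(n,np.round(np.linalg.inv(c["world_to_cam"]),3).tolist(),c["dist_coeffs"])
s=robot.get_state(); print(s["t"],s["eef_pos"],s["tcp_rot"],R.from_rotvec(s["tcp_rot"]).as_matrix().round(3),s["grip_width"])
E
```

```text
top [[0.028, -0.998, 0.059, 0.387], [-0.999, -0.03, -0.023, -0.076], [0.025, -0.058, -0.998, 1.617], [0.0, 0.0, 0.0, 1.0]] [-0.04919482  0.          0.          0.          0.        ]
side [[0.959, -0.172, 0.227, 0.221], [-0.284, -0.567, 0.773, -1.047], [-0.004, -0.806, -0.592, 0.916], [0.0, 0.0, 0.0, 1.0]] [0.00475218 0.         0.         0.         0.        ]
0.1 [0.26995373 0.59072226 0.2045011 ] [-6.68267449e-01 -3.06904882e+00  2.44460181e-03] [[-0.909  0.416 -0.001]
 [ 0.416  0.909 -0.001]
 [ 0.    -0.002 -1.   ]] 0.09408140301017964
```

View pics/top0.png

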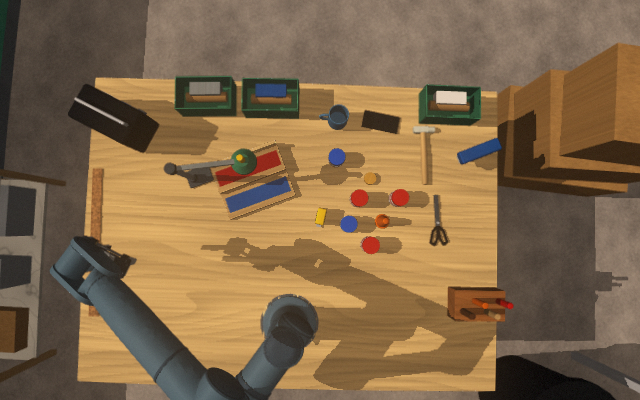

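View pics/side0.png

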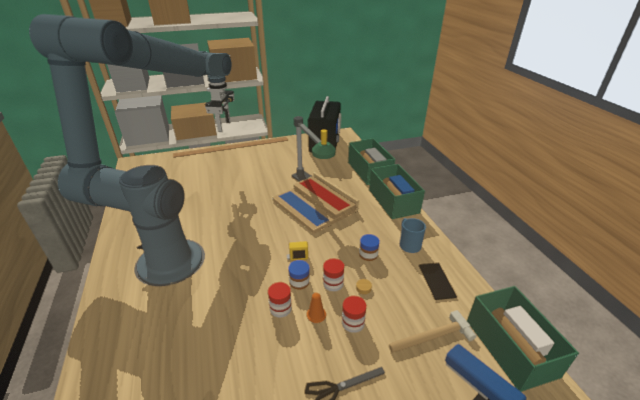

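The top view shows three tins at (360,198), (400,198) and (371,245), and two jars at (337,157) and (348,224). The cone is at (383,221), the weight at (371,178), the tape at (321,216), and the lamp head at (243,160) over the shelf. Next I'll measure them.

```bash
cat >> h.py <<'E'
def blobs(im,lo,hi,amin=25):
    hsv=cv2.cvtColor(im,cv2.COLOR_BGR2HSV)
    m=cv2.inRange(hsv,np.array(lo),np.array(hi))
    if lo[0]==0: m|=cv2.inRange(hsv,np.array([172,lo[1],lo[2]]),np.array([180,255,255]))
    n,l,s,c=cv2.connectedComponentsWithStats(m)
    return [(s[i,4],c[i],l==i) for i in range(1,n) if s[i,4]>=amin]
RED=((0,150,60),(6,255,255)); BLUE=((105,110,60),(125,255,255))
def stock(c,im,zr=.08,zb=.066):
    for nm,col,z in(("tin",RED,zr),("jar",BLUE,zb)):
        for a,ct,m in blobs(im,*col):
            if a<700: print(nm,a,ct.round(1),at_z(c,[ct],z)[0].round(4))
E
python3 - <<'E'
from h import *
im=cv2.imread("pics/top0.png"); c=robot.calibration("top"); d=np.load("top0.npz")["d"]
stock(c,im)
for uv,z in[((383,221),.088),((371,178),.018),((321,213),.06),((438,225),.01),((243,160),.331),((171,169),.287)]:
    print(uv,at_z(c,[uv],z)[0].round(3),at_d(c,[uv],d)[0].round(3))
for nm,col,z in(("redstrip",RED,.04),("bluestrip",BLUE,.02)):
    for a,ct,m in blobs(im,*col,amin=500):
        v,u=np.nonzero(m); P=at_z(c,np.c_[u,v],z)[:,:2].astype(np.float32)
        P=P[(P[:,1]>.05)&(P[:,0]<.75)]
        if len(P)>400: print(nm,a,ct,cv2.minAreaRect(P),np.abs(P).max(0))
cr=im[120:235,150:320]; cv2.imwrite("pics/crop0.png",cv2.resize(cr,None,fx=4.5,fy=4.5,interpolation=cv2.INTER_CUBIC))
E
```

```text
tin 680 [248.8 168.2] [0.6031 0.1705 0.08  ]
tin 234 [399.6 197.2] [ 0.5081 -0.4203  0.08  ]
tin 227 [359.1 197.7] [ 0.5012 -0.2613  0.08  ]
tin 237 [370.5 244.9] [ 0.3193 -0.3099  0.08  ]
tin 99 [504.7 303.5] [ 0.103  -0.8448  0.08  ]
jar 370 [270.7  89.7] [0.9232 0.0992 0.066 ]
jar 497 [479.4 150.5] [ 0.7069 -0.7448  0.066 ]
jar 208 [336.5 156.4] [ 0.663 -0.17   0.066]
jar 211 [348.5 223.6] [ 0.3995 -0.2237  0.066 ]
(383, 221) [ 0.413 -0.355  0.088] [ 0.413 -0.355  0.087]
(371, 178) [ 0.587 -0.316  0.018] [ 0.587 -0.315  0.022]
(321, 213) [ 0.438 -0.115  0.06 ] [ 0.438 -0.115  0.063]
(438, 225) [ 0.404 -0.596  0.01 ] [ 0.404 -0.597  0.007]
(243, 160) [0.594 0.15  0.331] [0.598 0.155 0.305]
(171, 169) [0.564 0.399 0.287] [0.564 0.399 0.287]
redstrip 680 [248.85       168.24852941] ((0.6105412840843201, 0.1813237965106964), (0.059641994535923004, 0.25697070360183716), 21.95225715637207) [0.6814085  0.30716088]
bluestrip 820 [256.20609756 195.35487805] ((0.5019424557685852, 0.15363654494285583), (0.05782179534435272, 0.22230073809623718), 21.942977905273438) [0.54956675 0.26294437]
```

View pics/crop0.png

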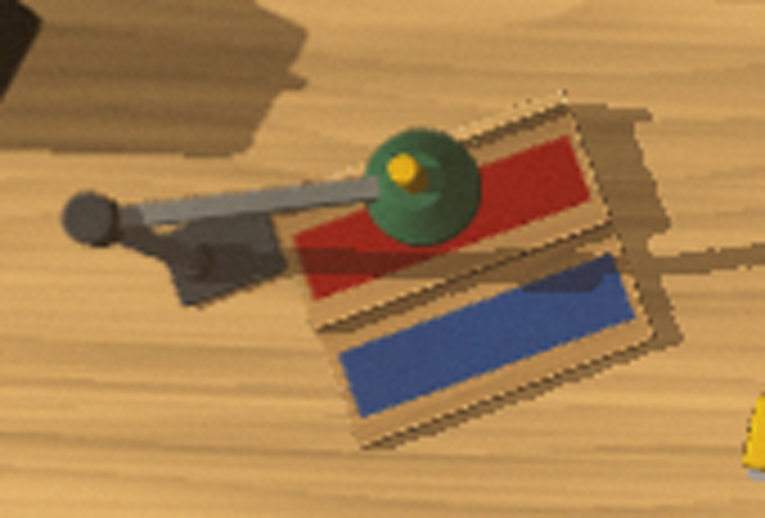

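Crop: red strip corners at about (293,236), (571,135), (591,199), (315,300). Blue strip corners at about (340,352), (613,254), (635,318), (361,417). The yellow handle top is at (404,165) and the hinge cap at (92,219).

Run:
```python
from h import *
c=robot.calibration("top"); d=np.load("top0.npz")["d"]
f=lambda p:(np.array(p,float)+.5)/4.5-.5+[150,120]
r=at_z(c,f([(293,236),(571,135),(591,199),(315,300)]),.04)[:,:2]
b=at_z(c,f([(340,352),(613,254),(635,318),(361,417)]),.02)[:,:2]
P=np.r_[r,b]; L=np.array([(sx+.055*k,sy) for k in(1,-1) for sx,sy in((.031,.13),(.031,-.13),(-.031,-.13),(-.031,.13))])
A=L-L.mean(0);B=P-P.mean(0); th=np.arctan2((A[:,0]*B[:,1]-A[:,1]*B[:,0]).sum(),(A*B).sum())
Rm=np.array([[np.cos(th),-np.sin(th)],[np.sin(th),np.cos(th)]]); o=P.mean(0)-Rm@L.mean(0)
print("yaw",np.degrees(th),"o",o,"res mm",((L@Rm.T+o-P)*1e3).round(1).tolist())
h=o+Rm@[.1,.225]; print("hinge",h, at_z(c,f([(92,219)]),.287)[0])
y=at_z(c,f([(404,165)]),.331)[0]; print("handle",y, np.hypot(*(y[:2]-h)), Rm.T@(y[:2]-o))
for a in np.arange(0,1.36,.05):
    p=Rm.T@(h-o); 
q0=np.arctan2(*( (o-h)[::-1])); print("ang mid",q0,"now",np.arctan2(*((y[:2]-h)[::-1])))
for a in np.linspace(0,1.2,13): print(round(a,2),(h+.246*np.array([np.cos(q0-a),np.sin(q0-a)])).round(3), (Rm.T@(h-o)+Rm.T@(.246*np.array([np.cos(q0-a),np.sin(q0-a)]))).round(3))
for n,k in(("red",.055),("blue",-.055)):
    for yy in(-.085,-.075,-.0425,0,.0425,.075,.085): print(n,yy,(o+Rm@[k,yy]).round(4))
```

```text
yaw 21.760941696558987 o [0.55900281 0.1599445 ] res mm [[1.3, 0.3], [-0.1, 1.6], [-0.9, -1.6], [0.1, -0.6], [-0.4, 1.3], [0.6, 0.5], [0.0, -0.9], [-0.5, -0.6]]
hinge [0.56846135 0.4059842 ] [0.56603417 0.40263217 0.287     ]
handle [0.60609483 0.16259604 0.331     ] 0.24628048329404512 [ 0.0447192  -0.01499606]
ang mid -1.6092205754346505 now -1.4173879399615243
0.0 [0.559 0.16 ] [0. 0.]
0.1 [0.535 0.162] [-0.022  0.011]
0.2 [0.51  0.167] [-0.043  0.025]
0.3 [0.487 0.174] [-0.062  0.04 ]
0.4 [0.464 0.183] [-0.08   0.057]
0.5 [0.442 0.195] [-0.095  0.076]
0.6 [0.422 0.208] [-0.109  0.096]
0.7 [0.403 0.224] [-0.121  0.117]
0.8 [0.386 0.241] [-0.131  0.14 ]
0.9 [0.37  0.261] [-0.138  0.164]
1.0 [0.357 0.281] [-0.143  0.188]
1.1 [0.345 0.303] [-0.146  0.212]
1.2 [0.336 0.326] [-0.146  0.237]
red -0.085 [0.6416 0.1014]
red -0.075 [0.6379 0.1107]
red -0.0425 [0.6258 0.1409]
red 0 [0.6101 0.1803]
red 0.0425 [0.5943 0.2198]
red 0.075 [0.5823 0.25  ]
red 0.085 [0.5786 0.2593]
blue -0.085 [0.5394 0.0606]
blue -0.075 [0.5357 0.0699]
blue -0.0425 [0.5237 0.1001]
blue 0 [0.5079 0.1396]
blue 0.0425 [0.4922 0.179 ]
blue 0.075 [0.4801 0.2092]
blue 0.085 [0.4764 0.2185]
```

>>> servo_tool --series '[[[0, 0, -1, 0, 0, 1, 60], [0, 0, -1, 0, 0, 1, 60], [0, 0, -1, 0, 0, 1, 60], [0, 0, -1, 0, 0, 1, 60], [0, 0, -1, 0, 0, 1, 60], [0, 0, -1, 0, 0, 1, 60], [0, 0, -1, 0, 0, 1, 60], [0, 0, -1, 0, 0, 1, 60], [0, 0, 0, 0, 0, 1, 60], [0, 0, 0, 0, 0, 1, 60], [0, 0, 0, 0, 0, 1, 60], [0, 0, 0, 0, 0, 1, 60]]]' --force 20

```text
t: 1.1
eef_pos: [0.2701, 0.591, 0.3649]
tcp_rot: [2.015, 2.41, -0.002]
force: [0.3, 0.3, -0.3]
grip_width: 0.0604
grasp_force: 0.0
```

```bash
cat > go.py <<'E'
# usage: go.py x y z yaw_of_tool_y(deg): steps (units of 2cm / .08rad) in the tool frame
from h import *; import sys
x,y,z,a=map(float,sys.argv[1:5]); s=robot.get_state(); M=R.from_rotvec(s["tcp_rot"]).as_matrix()
t=np.radians(a); Y=np.array([np.cos(t),np.sin(t),0]); Z=np.array([0,0,-1.]); G=np.c_[np.cross(Y,Z),Y,Z]
print("t",round(s["t"],2),"pos",s["eef_pos"].round(4),"grip",round(s["grip_width"],4),round(s["grasp_force"],1),"F",s["force"].round(1),"q",s["joint_pos"].round(2))
D=np.array([x,y,z])-s["eef_pos"]
print("shift now-axes",(M.T@D/.02).round(2),"goal-axes",(G.T@D/.02).round(2),"turn",(R.from_matrix(M.T@G).as_rotvec()/.08).round(2))
E
python3 go.py .606 .163 .36 8.8
```

```text
t 1.1 pos [0.2701 0.591  0.3649] grip 0.0604 0.0 F [ 0.3  0.3 -0.3] q [ 0.97  0.17  1.36 -0.    1.61  0.79]
shift now-axes [-24.04  12.74   0.25] goal-axes [-23.72  13.32   0.24] turn [-0.01  0.01  0.31]
```

>>> servo_tool --series '[[[0, 0, 0, 0, 0, 0.31, 60], [-1, 0.56, 0, 0, 0, 0, 60], [-1, 0.56, 0, 0, 0, 0, 60], [-1, 0.56, 0, 0, 0, 0, 60], [-1, 0.56, 0, 0, 0, 0, 60], [-1, 0.56, 0, 0, 0, 0, 60], [-1, 0.56, 0, 0, 0, 0, 60], [-1, 0.56, 0, 0, 0, 0, 60], [-1, 0.56, 0, 0, 0, 0, 60], [-1, 0.56, 0, 0, 0, 0, 60], [-1, 0.56, 0, 0, 0, 0, 60], [-1, 0.56, 0, 0, 0, 0, 60]]]'

```text
t: 2.1
eef_pos: [0.4268, 0.3922, 0.3651]
tcp_rot: [-2.039, -2.39, 0.001]
force: [-0.2, -0.1, 0.1]
grip_width: 0.0601
grasp_force: 0.0
```

>>> servo_tool --series '[[[-1, 0.56, 0, 0, 0, 0, 60], [-1, 0.56, 0, 0, 0, 0, 60], [-1, 0.56, 0, 0, 0, 0, 60], [-1, 0.56, 0, 0, 0, 0, 60], [-1, 0.56, 0, 0, 0, 0, 60], [-1, 0.56, 0, 0, 0, 0, 60], [-1, 0.56, 0, 0, 0, 0, 60], [-1, 0.56, 0, 0, 0, 0, 60], [-1, 0.56, 0, 0, 0, 0, 60], [-1, 0.56, 0, 0, 0, 0, 60], [-1, 0.56, 0, 0, 0, 0, 60], [0, 0, 0, 0, 0, 0, 60]]]'

```text
t: 3.1
eef_pos: [0.5841, 0.1922, 0.3644]
tcp_rot: [2.044, 2.386, -0.002]
force: [0.0, -0.3, 0.7]
grip_width: 0.0601
grasp_force: 0.0
```

```bash
python3 go.py .606 .163 .29 8.8
python3 - <<'E'
from h import *
c,im,d=look("wrist"); cv2.imwrite("pics/w1.png",im)
p=c["world_to_cam"]@np.array([.606,.1626,.331,1]); print(cv2.projectPoints(p[:3].reshape(1,1,3),np.zeros(3),np.zeros(3),K(c),np.array(c["dist_coeffs"]))[0])
E
```

```text
t 3.1 pos [0.5841 0.1922 0.3644] grip 0.0601 0.0 F [ 0.  -0.3  0.7] q [ 0.13  0.08  1.46 -0.    1.6  -0.02]
shift now-axes [-1.61  0.86  3.72] goal-axes [-1.61  0.86  3.72] turn [-0.01  0.01  0.01]
[[[340.27770396 261.04837013]]]
```

View pics/w1.png

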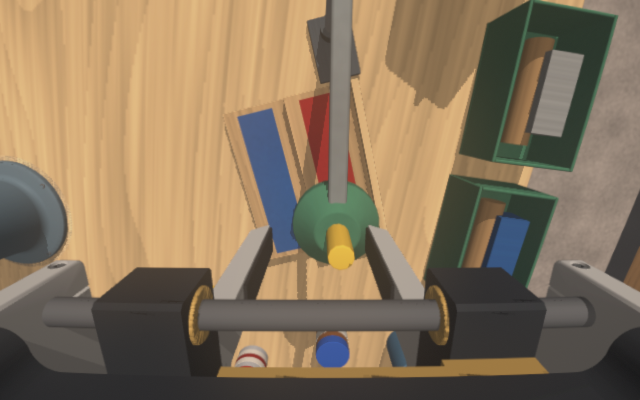

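The wrist view shows the yellow handle top at about (340,257), against a predicted (340,261), so the handle position holds. I'll centre over it, go down and grip.

>>> servo_tool --series '[[[-0.8, 0.43, 0, 0, 0, 0, 60], [-0.8, 0.43, 0, 0, 0, 0, 60], [0, 0, 0.7, 0, 0, 0, 60], [0, 0, 1, 0, 0, 0, 60], [0, 0, 1, 0, 0, 0, 60], [0, 0, 0.9, 0, 0, 0, 60], [0, 0, 0, 0, 0, 0, 15], [0, 0, 0, 0, 0, 0, 15], [0, 0, 0, 0, 0, 0, 15], [0, 0, 0, 0, 0, 0, 15]]]' --force 20

```text
t: 3.98
eef_pos: [0.6049, 0.1668, 0.2952]
tcp_rot: [2.038, 2.388, 0.003]
force: [0.5, 0.1, -0.2]
grip_width: 0.0365
grasp_force: 0.0
```

>>> servo_tool --series '[[[0, 0, 0, 0, 0, 0, 15], [0, 0, 0, 0, 0, 0, 15], [0, 0, 0, 0, 0, 0, 15], [0, 0, 0, 0, 0, 0, 15], [0, 0, 0, 0, 0, 0, 15]]]'

```text
t: 4.4
eef_pos: [0.605, 0.1664, 0.2946]
tcp_rot: [2.039, 2.388, 0.002]
force: [0.2, 1.2, 4.1]
grip_width: 0.0217
grasp_force: 20.0
```

```bash
python3 go.py .606 .163 .29 8.8
```

```text
t 4.4 pos [0.605  0.1664 0.2946] grip 0.0217 20.0 F [0.2 1.2 4.1] q [ 0.09  0.13  1.52  0.    1.48 -0.07]
shift now-axes [-0.18  0.02  0.23] goal-axes [-0.18  0.03  0.23] turn [ 0.02 -0.    0.05]
```

>>> servo_tool --series '[[[0.01, -0.48, 0, 0, 0, 0.5, 15], [0.04, -0.97, 0, 0, 0, 1, 15], [0.04, -0.97, 0, 0, 0, 1, 15], [0.04, -0.97, 0, 0, 0, 1, 15], [0.04, -0.97, 0, 0, 0, 1, 15], [0.04, -0.97, 0, 0, 0, 1, 15], [0.04, -0.97, 0, 0, 0, 1, 15], [0.04, -0.97, 0, 0, 0, 1, 15], [0.04, -0.97, 0, 0, 0, 1, 15], [0.04, -0.97, 0, 0, 0, 1, 15]]]'

```text
t: 5.23
eef_pos: [0.4296, 0.208, 0.2946]
tcp_rot: [-2.782, -1.456, -0.011]
force: [8.6, 8.1, 0.7]
grip_width: 0.0217
grasp_force: 20.0
```

```bash
python3 go.py .336 .326 .295 -70
```

```text
t 5.23 pos [0.4296 0.208  0.2946] grip 0.0217 20.0 F [8.6 8.1 0.7] q [ 0.21 -0.24  1.88  0.    1.49  0.82]
shift now-axes [ 2.18 -7.21 -0.02] goal-axes [-2.38 -7.15 -0.02] turn [-0.   -0.09  7.69]
```

>>> servo_tool --series '[[[0.04, -0.97, 0, 0, 0, 1, 15], [0.04, -0.97, 0, 0, 0, 1, 15], [0.04, -0.97, 0, 0, 0, 1, 15], [0.04, -0.97, 0, 0, 0, 1, 15], [0.04, -0.97, 0, 0, 0, 1, 15], [0.04, -0.97, 0, 0, 0, 1, 15], [0.04, -0.97, 0, 0, 0, 1, 15], [0.02, -0.7, 0, 0, 0, 0.7, 15], [0, 0, 0, 0, 0, 0, 15], [0, 0, 0, 0, 0, 0, 15], [0, 0, 0, 0, 0, 0, 15]]]'

```text
t: 6.15
eef_pos: [0.3402, 0.3239, 0.2946]
tcp_rot: [-3.092, -0.551, -0.008]
force: [5.5, 2.3, 2.6]
grip_width: 0.0213
grasp_force: 20.0
```

```bash
python3 go.py .336 .326 .295 -70
```

```text
t 6.15 pos [0.3402 0.3239 0.2946] grip 0.0213 20.0 F [5.5 2.3 2.6] q [ 0.52 -0.26  1.9  -0.    1.5   1.74]
shift now-axes [-0.16 -0.17 -0.02] goal-axes [-0.16 -0.17 -0.02] turn [-0.01 -0.07  0.04]
```

>>> servo_tool --series '[[[0, 0, 0, 0, 0, 0, 60], [0, 0, 0, 0, 0, 0, 60], [0, 0, 0, 0, 0, 0, 60], [0, 0, 0, 0, 0, 0, 60], [0, 0, -0.5, 0, 0, 0, 60], [0, 0, -1, 0, 0, 0, 60], [0, 0, -1, 0, 0, 0, 60], [0, 0, -1, 0, 0, 0, 60], [0, 0, 0, 0, 0, -1, 90], [0, 0, 0, 0, 0, -1, 90], [0, 0, 0, 0, 0, -1, 90], [0, 0, 0, 0, 0, -1, 90]]]'

```text
t: 7.15
eef_pos: [0.3388, 0.323, 0.3644]
tcp_rot: [-2.964, -1.042, -0.001]
force: [-0.2, -0.4, -0.7]
grip_width: 0.0833
grasp_force: 0.0
```

>>> servo_tool --series '[[[0, 0, 0, 0, 0, -1, 90], [0, 0, 0, 0, 0, -1, 90], [0, 0, 0, 0, 0, -1, 90], [0, 0, 0, 0, 0, -1, 90], [0, 0, 0, 0, 0, -1, 90], [0, 0, 0, 0, 0, -1, 90], [0, 0, 0, 0, 0, -1, 90], [0, 0, 0, 0, 0, -1, 90], [0, 0, 0, 0, 0, -1, 90], [0, 0, 0, 0, 0, -1, 90], [0, 0, 0, 0, 0, -1, 90], [0, 0, 0, 0, 0, -1, 90]]]'

```text
t: 8.15
eef_pos: [0.3388, 0.323, 0.3642]
tcp_rot: [2.148, 2.292, 0.001]
force: [0.2, 0.1, -0.2]
grip_width: 0.0899
grasp_force: 0.0
```

```bash
python3 - <<'E'
from h import *
c,im,d=look("top"); cv2.imwrite("pics/top1.png",im); stock(c,im)
E
python3 go.py .508 -.42 .2 21.76
```

```text
tin 232 [399.8 197.1] [ 0.5082 -0.4209  0.08  ]
tin 227 [359.1 197.6] [ 0.5015 -0.2614  0.08  ]
tin 218 [370.7 245.1] [ 0.3186 -0.3106  0.08  ]
tin 101 [504.5 303.4] [ 0.1034 -0.8442  0.08  ]
jar 369 [270.7  89.7] [0.923  0.0991 0.066 ]
jar 496 [479.3 150.6] [ 0.7068 -0.7445  0.066 ]
jar 208 [336.5 156.4] [ 0.663 -0.17   0.066]
jar 102 [283.9 186.5] [0.5374 0.0329 0.066 ]
jar 646 [249.7 197.3] [0.491 0.165 0.066]
t 8.2 pos [0.3387 0.323  0.3642] grip 0.09 0.0 F [ 0.  -0.  -0.3] q [ 0.52 -0.28  1.8  -0.    1.63  0.45]
shift now-axes [-37.64   5.93   8.2 ] goal-axes [-37.64  -5.91   8.21] turn [ 0.  -0.  -3.9]
```

View pics/top1.png

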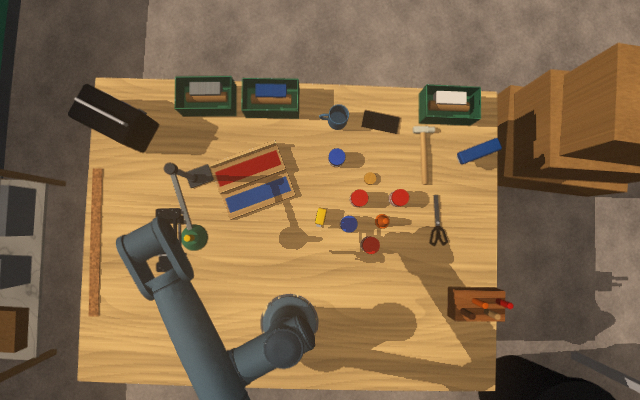

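The lamp head is now at (190,238), clear of the shelf. The stock has not moved. I'll go to the far tin first.

>>> servo_tool --series '[[[0, 0, 0, 0, 0, -1, 90], [0, 0, 0, 0, 0, -1, 90], [0, 0, 0, 0, 0, -1, 90], [0, 0, 0, 0, 0, -0.9, 90], [-1, -0.15, 0, 0, 0, 0, 90], [-1, -0.15, 0, 0, 0, 0, 90], [-1, -0.15, 0, 0, 0, 0, 90], [-1, -0.15, 0, 0, 0, 0, 90], [-1, -0.15, 0, 0, 0, 0, 90], [-1, -0.15, 0, 0, 0, 0, 90], [-1, -0.15, 0, 0, 0, 0, 90], [-1, -0.15, 0, 0, 0, 0, 90]]]'

```text
t: 9.2
eef_pos: [0.3748, 0.1644, 0.3641]
tcp_rot: [1.773, 2.593, 0.001]
force: [-0.6, -0.1, -0.2]
grip_width: 0.0901
grasp_force: 0.0
```

>>> servo_tool --series '[[[-1, -0.15, 0.2, 0, 0, 0, 90], [-1, -0.15, 0.2, 0, 0, 0, 90], [-1, -0.15, 0.2, 0, 0, 0, 90], [-1, -0.15, 0.2, 0, 0, 0, 90], [-1, -0.15, 0.2, 0, 0, 0, 90], [-1, -0.15, 0.2, 0, 0, 0, 90], [-1, -0.15, 0.2, 0, 0, 0, 90], [-1, -0.15, 0.2, 0, 0, 0, 90], [-1, -0.15, 0.2, 0, 0, 0, 90], [-1, -0.15, 0.2, 0, 0, 0, 90], [-1, -0.15, 0.2, 0, 0, 0, 90], [-1, -0.15, 0.2, 0, 0, 0, 90]]]'

```text
t: 10.2
eef_pos: [0.4288, -0.0724, 0.3159]
tcp_rot: [1.773, 2.593, 0.0]
force: [0.8, 0.0, 0.8]
grip_width: 0.0902
grasp_force: 0.0
```

>>> servo_tool --series '[[[-1, -0.15, 0.3, 0, 0, 0, 90], [-1, -0.15, 0.3, 0, 0, 0, 90], [-1, -0.15, 0.3, 0, 0, 0, 90], [-1, -0.15, 0.3, 0, 0, 0, 90], [-1, -0.15, 0.3, 0, 0, 0, 90], [-1, -0.15, 0.3, 0, 0, 0, 90], [-1, -0.15, 0.3, 0, 0, 0, 90], [-1, -0.15, 0.3, 0, 0, 0, 90], [-1, -0.15, 0.3, 0, 0, 0, 90], [-1, -0.15, 0.3, 0, 0, 0, 90], [-1, -0.15, 0.3, 0, 0, 0, 90], [-1, -0.15, 0.3, 0, 0, 0, 90]]]'

```text
t: 11.2
eef_pos: [0.4829, -0.309, 0.2437]
tcp_rot: [1.773, 2.593, -0.0]
force: [0.4, 1.0, -0.1]
grip_width: 0.0902
grasp_force: 0.0
```

```bash
python3 go.py .508 -.4207 .036 21.76
python3 - <<'E'
from h import *
c,im,d=look("wrist"); cv2.imwrite("pics/w2.png",im)
for i in range(3):
  pass
stock(c,im)
c,im,d=look("top"); print("top");stock(c,im)
E
```

```text
t 11.2 pos [ 0.4829 -0.309   0.2437] grip 0.0902 0.0 F [ 0.4  1.  -0.1] q [-0.77  0.04  1.72  0.    1.39 -1.14]
shift now-axes [-5.66 -0.86 10.38] goal-axes [-5.65 -0.9  10.38] turn [ 0.    0.   -0.11]
top
tin 170 [357.8 196.4] [ 0.5062 -0.2561  0.08  ]
tin 92 [374.  247.9] [ 0.3083 -0.3238  0.08  ]
tin 104 [504.3 303.4] [ 0.1033 -0.8434  0.08  ]
jar 370 [270.6  89.7] [0.9232 0.0993 0.066 ]
jar 498 [479.3 150.6] [ 0.7066 -0.7442  0.066 ]
jar 209 [336.5 156.4] [ 0.6628 -0.1701  0.066 ]
jar 105 [284.  186.4] [0.5378 0.0326 0.066 ]
jar 642 [249.7 197.3] [0.4908 0.1648 0.066 ]
jar 51 [344.9 219.5] [ 0.4151 -0.2093  0.066 ]
```

>>> servo_tool --series '[[[-0.94, -0.15, 1, 0, 0, -0.1, 90], [-0.94, -0.15, 1, 0, 0, 0, 90], [-0.94, -0.15, 0.5, 0, 0, 0, 90], [-0.94, -0.15, 0.5, 0, 0, 0, 90], [-0.94, -0.15, 0.5, 0, 0, 0, 90], [-0.94, -0.15, 0.5, 0, 0, 0, 90], [0, 0, 0, 0, 0, 0, 90], [0, 0, 0, 0, 0, 0, 90]]]'

```text
t: 11.97
eef_pos: [0.5077, -0.4188, 0.1633]
tcp_rot: [-1.761, -2.6, -0.001]
force: [0.0, 0.7, 0.0]
grip_width: 0.0899
grasp_force: 0.0
```

```bash
python3 go.py .508 -.4207 .036 21.76
```

```text
t 11.97 pos [ 0.5077 -0.4188  0.1633] grip 0.0899 0.0 F [0.  0.7 0. ] q [-0.86  0.3   1.57  0.    1.27 -1.24]
shift now-axes [-0.1  -0.02  6.37] goal-axes [-0.09 -0.02  6.37] turn [-0.   -0.02  0.  ]
```

>>> servo_tool --series '[[[-0.1, 0, 1, 0, 0, 0, 90], [0, 0, 1, 0, 0, 0, 90], [0, 0, 1, 0, 0, 0, 90], [0, 0, 1, 0, 0, 0, 90], [0, 0, 1, 0, 0, 0, 90], [0, 0, 0.9, 0, 0, 0, 90], [0, 0, 0.5, 0, 0, 0, 90], [0, 0, 0, 0, 0, 0, 55], [0, 0, 0, 0, 0, 0, 55], [0, 0, 0, 0, 0, 0, 55], [0, 0, 0, 0, 0, 0, 55], [0, 0, 0, 0, 0, 0, 55]]]' --force 25

```text
t: 12.97
eef_pos: [0.5101, -0.4219, 0.0376]
tcp_rot: [1.758, 2.599, 0.0]
force: [3.0, 1.5, 3.0]
grip_width: 0.0655
grasp_force: 25.0
```

>>> servo_tool --series '[[[0, 0, 0, 0, 0, 0, 55], [0, 0, 0, 0, 0, 0, 55]]]'

```text
t: 13.13
eef_pos: [0.5101, -0.4219, 0.0377]
tcp_rot: [1.758, 2.599, 0.0]
force: [4.1, 2.8, 6.0]
grip_width: 0.0656
grasp_force: 25.0
```

```bash
python3 go.py .6416 .1014 .180 21.76
```

```text
t 13.13 pos [ 0.5101 -0.4219  0.0377] grip 0.0656 25.0 F [4.1 2.8 6. ] q [-0.86  0.46  1.62  0.    1.06 -1.24]
shift now-axes [21.82 15.85 -7.15] goal-axes [21.86 15.81 -7.12] turn [0.03 0.04 0.02]
```

>>> servo_tool --series '[[[0, 0, -0.5, 0, 0, 0, 55], [0, 0, -1, 0, 0, 0, 55], [0, 0, -1, 0, 0, 0, 55], [0, 0, -1, 0, 0, 0, 55], [0, 0, -1, 0, 0, 0, 55], [0.5, 0.36, -1, 0, 0, 0, 55], [1, 0.72, -1, 0, 0, 0, 55], [1, 0.72, -0.6, 0, 0, 0, 55], [1, 0.72, 0, 0, 0, 0, 55], [1, 0.72, 0, 0, 0, 0, 55], [1, 0.72, 0, 0, 0, 0, 55], [1, 0.72, 0, 0, 0, 0, 55]]]'

```text
t: 14.13
eef_pos: [0.5458, -0.2642, 0.1764]
tcp_rot: [-1.759, -2.599, 0.001]
force: [0.1, -0.8, -4.0]
grip_width: 0.0657
grasp_force: 25.0
```

>>> servo_tool --series '[[[1, 0.72, 0, 0, 0, 0, 55], [1, 0.72, 0, 0, 0, 0, 55], [1, 0.72, 0, 0, 0, 0, 55], [1, 0.72, 0, 0, 0, 0, 55], [1, 0.72, 0, 0, 0, 0, 55], [1, 0.72, 0, 0, 0, 0, 55], [1, 0.72, 0, 0, 0, 0, 55], [1, 0.72, 0, 0, 0, 0, 55], [1, 0.72, 0, 0, 0, 0, 55], [1, 0.72, 0, 0, 0, 0, 55], [1, 0.72, 0, 0, 0, 0, 55], [1, 0.72, 0, 0, 0, 0, 55]]]'

```text
t: 15.13
eef_pos: [0.6169, 0.0222, 0.1763]
tcp_rot: [-1.759, -2.6, 0.004]
force: [0.4, -0.4, -4.4]
grip_width: 0.0659
grasp_force: 25.0
```

>>> servo_tool --series '[[[1, 0.72, 0, 0, 0, 0, 55], [1, 0.72, 0, 0, 0, 0, 55], [0, 0, 0, 0, 0, 0, 55]]]'

```text
t: 15.38
eef_pos: [0.6291, 0.0727, 0.1763]
tcp_rot: [-1.754, -2.603, 0.001]
force: [0.0, 0.3, -3.6]
grip_width: 0.0659
grasp_force: 25.0
```

```bash
python3 go.py .6416 .1014 .078 21.76
```

```text
t 15.38 pos [0.6291 0.0727 0.1763] grip 0.0659 25.0 F [ 0.   0.3 -3.6] q [-0.06  0.23  1.63  0.    1.28 -0.45]
shift now-axes [1.09 1.13 4.91] goal-axes [1.1  1.11 4.91] turn [-0.03 -0.03  0.06]
```

>>> servo_tool --series '[[[0.55, 0.56, 0, 0, 0, 0, 55], [0.55, 0.56, 0, 0, 0, 0, 55], [0, 0, 1, 0, 0, 0, 55], [0, 0, 1, 0, 0, 0, 55], [0, 0, 1, 0, 0, 0, 55], [0, 0, 1, 0, 0, 0, 55], [0, 0, 0.5, 0, 0, 0, 55], [0, 0, 0.2, 0, 0, 0, 55], [0, 0, 0, 0, 0, 0, 55], [0, 0, 0, 0, 0, 0, 55]]]'

```text
t: 16.22
eef_pos: [0.6434, 0.0979, 0.0844]
tcp_rot: [1.76, 2.601, 0.001]
force: [-0.1, 0.4, -3.8]
grip_width: 0.0657
grasp_force: 25.0
```

```bash
python3 go.py .6416 .1014 .078 21.76
```

```text
t 16.22 pos [0.6434 0.0979 0.0844] grip 0.0657 25.0 F [-0.1  0.4 -3.8] q [-0.02  0.37  1.63 -0.    1.13 -0.4 ]
shift now-axes [ 0.2  -0.02  0.32] goal-axes [ 0.19 -0.02  0.32] turn [0.02 0.01 0.02]
```

>>> servo_tool --series '[[[0.2, 0, 0.15, 0, 0, 0, 55], [0, 0, 0.15, 0, 0, 0, 55], [0, 0, 0, 0, 0, 0, 55], [0, 0, 0, 0, 0, 0, 84], [0, 0, 0, 0, 0, 0, 84], [0, 0, 0, 0, 0, 0, 84], [0, 0, 0, 0, 0, 0, 84], [0, 0, -0.5, 0, 0, 0, 84], [0, 0, -1, 0, 0, 0, 84], [0, 0, -1, 0, 0, 0, 84], [0, 0, -1, 0, 0, 0, 84], [0, 0, -1, 0, 0, 0, 88]]]'

```text
t: 17.22
eef_pos: [0.6414, 0.1016, 0.1695]
tcp_rot: [1.76, 2.601, 0.001]
force: [-0.2, 0.3, -0.2]
grip_width: 0.0871
grasp_force: 0.0
```

```bash
python3 go.py .5013 -.2613 .17 21.76;  python3 - <<'E'
from h import *
c,im,d=look("top"); stock(c,im,.08); cv2.imwrite("pics/t3.png",im)
print([at_z(c,[ct],.12)[0].round(4) for a,ct,m in blobs(im,*RED) if a<300])
E
```

```text
t 17.22 pos [0.6414 0.1016 0.1695] grip 0.0871 0.0 F [-0.2  0.3 -0.2] q [-0.02  0.27  1.59 -0.    1.28 -0.4 ]
shift now-axes [-14.24 -13.25  -0.03] goal-axes [-14.26 -13.23  -0.02] turn [0.01 0.01 0.02]
tin 59 [276.  157.5] [0.6485 0.0665 0.08  ]
tin 184 [223.2 176.6] [0.5675 0.2687 0.08  ]
tin 225 [359.1 197.6] [ 0.5015 -0.2614  0.08  ]
tin 235 [370.5 244.9] [ 0.3195 -0.3098  0.08  ]
tin 97 [504.5 303.4] [ 0.1034 -0.844   0.08  ]
jar 387 [270.5  89.9] [0.9223 0.0999 0.066 ]
jar 501 [479.2 150.7] [ 0.7063 -0.7439  0.066 ]
jar 179 [336.3 156.7] [ 0.6616 -0.1695  0.066 ]
jar 108 [284.1 186.2] [0.5383 0.0323 0.066 ]
jar 91 [268.2 192.2] [0.5131 0.0936 0.066 ]
jar 211 [348.5 223.6] [ 0.3995 -0.2237  0.066 ]
[array([0.6417, 0.0628, 0.12  ]), array([0.5628, 0.2597, 0.12  ]), array([ 0.4985, -0.2566,  0.12  ]), array([ 0.3212, -0.3037,  0.12  ]), array([ 0.1108, -0.8241,  0.12  ])]
```

>>> servo_tool --series '[[[-0.95, -0.88, 0, 0, 0, 0, 90], [-0.95, -0.88, 0, 0, 0, 0, 90], [-0.95, -0.88, 0, 0, 0, 0, 90], [-0.95, -0.88, 0, 0, 0, 0, 90], [-0.95, -0.88, 0, 0, 0, 0, 90], [-0.95, -0.88, 0, 0, 0, 0, 90], [-0.95, -0.88, 0, 0, 0, 0, 90], [-0.95, -0.88, 0, 0, 0, 0, 90], [-0.95, -0.88, 0, 0, 0, 0, 90], [-0.95, -0.88, 0, 0, 0, 0, 90], [-0.95, -0.88, 0, 0, 0, 0, 90], [-0.95, -0.88, 0, 0, 0, 0, 90]]]'

```text
t: 18.27
eef_pos: [0.5294, -0.1897, 0.1677]
tcp_rot: [1.76, 2.601, 0.0]
force: [1.0, -0.1, 0.4]
grip_width: 0.0903
grasp_force: 0.0
```

>>> servo_tool --series '[[[-0.95, -0.88, 0, 0, 0, 0, 90], [-0.95, -0.88, 0, 0, 0, 0, 90], [-0.95, -0.88, 0, 0, 0, 0, 90], [0, 0, 0, 0, 0, 0, 90], [0, 0, 0, 0, 0, 0, 90]]]'

```text
t: 18.68
eef_pos: [0.5018, -0.2619, 0.1676]
tcp_rot: [1.763, 2.6, 0.0]
force: [-0.6, 0.9, -0.3]
grip_width: 0.0899
grasp_force: 0.0
```

```bash
python3 go.py .5014 -.2614 .036 21.76;  python3 - <<'E'
from h import *
c,im,d=look("top"); stock(c,im,.08); cv2.imwrite("pics/t4.png",im)
print([at_z(c,[ct],.12)[0].round(4) for a,ct,m in blobs(im,*RED) if a<600])
c,im,d=look("wrist"); cv2.imwrite("pics/w4.png",im)
E
```

```text
t 18.68 pos [ 0.5018 -0.2619  0.1676] grip 0.0899 0.0 F [-0.6  0.9 -0.3] q [-0.68  0.09  1.81  0.    1.25 -1.06]
shift now-axes [ 0.03 -0.01  6.58] goal-axes [ 0.03 -0.01  6.58] turn [ 0.    0.   -0.01]
tin 65 [356.9 198.1] [ 0.4994 -0.2529  0.08  ]
tin 237 [370.5 244.9] [ 0.3193 -0.3099  0.08  ]
tin 104 [504.5 303.4] [ 0.1032 -0.8441  0.08  ]
jar 372 [270.7  89.7] [0.9232 0.0992 0.066 ]
jar 498 [479.3 150.6] [ 0.7066 -0.7445  0.066 ]
jar 209 [336.5 156.4] [ 0.6628 -0.1701  0.066 ]
jar 104 [283.9 186.3] [0.5379 0.0328 0.066 ]
jar 641 [249.8 197.3] [0.491  0.1645 0.066 ]
[array([ 0.4965, -0.2483,  0.12  ]), array([ 0.3211, -0.3038,  0.12  ]), array([ 0.1106, -0.8241,  0.12  ])]
```

View pics/w4.png

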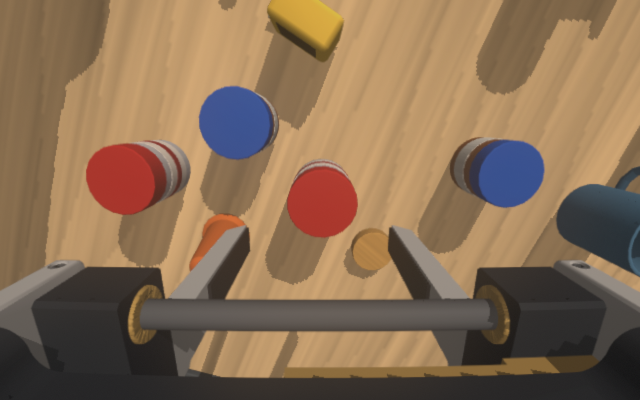

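The wrist view shows the tin cap at (322,200), centred between the fingers, so I'll descend and grip.

>>> servo_tool --series '[[[0, 0, 1, 0, 0, 0, 90], [0, 0, 1, 0, 0, 0, 90], [0, 0, 1, 0, 0, 0, 90], [0, 0, 1, 0, 0, 0, 90], [0, 0, 1, 0, 0, 0, 90], [0, 0, 1, 0, 0, 0, 90], [0, 0, 0.5, 0, 0, 0, 90], [0, 0, 0, 0, 0, 0, 55], [0, 0, 0, 0, 0, 0, 55], [0, 0, 0, 0, 0, 0, 55], [0, 0, 0, 0, 0, 0, 55], [0, 0, 0, 0, 0, 0, 55]]]'

```text
t: 19.78
eef_pos: [0.5037, -0.2617, 0.0392]
tcp_rot: [1.758, 2.599, 0.001]
force: [2.0, -0.1, 2.3]
grip_width: 0.0657
grasp_force: 25.0
```

```bash
python3 go.py .6101 .1803 .18 21.76
```

```text
t 19.78 pos [ 0.5037 -0.2617  0.0392] grip 0.0657 25.0 F [ 2.  -0.1  2.3] q [-0.68  0.26  1.87  0.    1.   -1.06]
shift now-axes [18.52 13.18 -7.06] goal-axes [18.55 13.14 -7.04] turn [0.03 0.04 0.02]
```

>>> servo_tool --series '[[[0, 0, -0.5, 0, 0, 0, 55], [0, 0, -1, 0, 0, 0, 55], [0, 0, -1, 0, 0, 0, 55], [0, 0, -1, 0, 0, 0, 55], [0, 0, -1, 0, 0, 0, 55], [0.5, 0.34, -1, 0, 0, 0, 55], [1, 0.71, -1, 0, 0, 0, 55], [1, 0.71, -1, 0, 0, 0, 55], [1, 0.71, 0, 0, 0, 0, 55], [1, 0.71, 0, 0, 0, 0, 55], [1, 0.71, 0, 0, 0, 0, 55], [1, 0.71, 0, 0, 0, 0, 55]]]'

```text
t: 20.78
eef_pos: [0.5384, -0.105, 0.1876]
tcp_rot: [-1.76, -2.601, 0.001]
force: [-0.3, 0.7, -4.0]
grip_width: 0.0654
grasp_force: 25.0
```

>>> servo_tool --series '[[[1, 0.71, 0, 0, 0, 0, 55], [1, 0.71, 0, 0, 0, 0, 55], [1, 0.71, 0, 0, 0, 0, 55], [1, 0.71, 0, 0, 0, 0, 55], [1, 0.71, 0, 0, 0, 0, 55], [1, 0.71, 0, 0, 0, 0, 55], [1, 0.71, 0, 0, 0, 0, 55], [1, 0.71, 0, 0, 0, 0, 55], [1, 0.71, 0, 0, 0, 0, 55], [1, 0.71, 0, 0, 0, 0, 55], [1, 0.71, 0, 0, 0, 0, 55], [0.8, 0.56, 0, 0, 0, 0, 55]]]'

```text
t: 21.78
eef_pos: [0.606, 0.1765, 0.1873]
tcp_rot: [-1.759, -2.602, 0.002]
force: [0.0, 0.2, -3.2]
grip_width: 0.0656
grasp_force: 25.0
```

>>> servo_tool --series '[[[0, 0, 0, 0, 0, 0, 55], [0, 0, 0, 0, 0, 0, 55]]]'

```text
t: 21.95
eef_pos: [0.606, 0.1755, 0.1871]
tcp_rot: [-1.758, -2.603, 0.003]
force: [-0.2, -0.0, -4.3]
grip_width: 0.0656
grasp_force: 25.0
```

```bash
python3 go.py .6101 .1803 .0795 21.76
```

```text
t 21.95 pos [0.606  0.1755 0.1871] grip 0.0656 25.0 F [-0.2 -0.  -4.3] q [ 0.1   0.22  1.62 -0.    1.3  -0.28]
shift now-axes [0.15 0.29 5.38] goal-axes [0.15 0.28 5.38] turn [-0.02  0.    0.04]
```

>>> servo_tool --series '[[[0.2, 0.28, 0, 0, 0, 0, 55], [0, 0, 1, 0, 0, 0, 55], [0, 0, 1, 0, 0, 0, 55], [0, 0, 1, 0, 0, 0, 55], [0, 0, 1, 0, 0, 0, 55], [0, 0, 1, 0, 0, 0, 55], [0, 0, 0.3, 0, 0, 0, 55], [0, 0, 0, 0, 0, 0, 55], [0, 0, 0, 0, 0, 0, 55]]]'

```text
t: 22.7
eef_pos: [0.6109, 0.1804, 0.082]
tcp_rot: [1.761, 2.601, 0.001]
force: [-0.4, -1.0, -3.6]
grip_width: 0.0658
grasp_force: 25.0
```

```bash
python3 go.py .6101 .1803 .0795 21.76
```

```text
t 22.7 pos [0.6109 0.1804 0.082 ] grip 0.0658 25.0 F [-0.4 -1.  -3.6] q [ 0.11  0.35  1.67 -0.    1.12 -0.27]
shift now-axes [ 0.01 -0.04  0.13] goal-axes [ 0.01 -0.04  0.13] turn [0.01 0.   0.01]
```

>>> servo_tool --series '[[[0, 0, 0.12, 0, 0, 0, 55], [0, 0, 0, 0, 0, 0, 55], [0, 0, 0, 0, 0, 0, 84], [0, 0, 0, 0, 0, 0, 84], [0, 0, 0, 0, 0, 0, 84], [0, 0, 0, 0, 0, 0, 84], [0, 0, -0.5, 0, 0, 0, 84], [0, 0, -1, 0, 0, 0, 84], [0, 0, -1, 0, 0, 0, 84], [0, 0, -1, 0, 0, 0, 84], [0, 0, -1, 0, 0, 0, 88]]]'

```text
t: 23.62
eef_pos: [0.6106, 0.181, 0.1711]
tcp_rot: [1.76, 2.601, 0.001]
force: [1.2, -0.8, 0.0]
grip_width: 0.0867
grasp_force: 0.0
```

```bash
python3 go.py .3194 -.3099 .17 21.76
```

```text
t 23.62 pos [0.6106 0.181  0.1711] grip 0.0867 0.0 F [ 1.2 -0.8  0. ] q [ 0.11  0.25  1.62 -0.    1.27 -0.27]
shift now-axes [-17.36 -22.65   0.04] goal-axes [-17.4  -22.62   0.05] turn [0.01 0.   0.02]
```

23 rows of (-0.755, -0.985).

>>> servo_tool --series '[[[-0.755, -0.985, 0, 0, 0, 0, 90], [-0.755, -0.985, 0, 0, 0, 0, 90], [-0.755, -0.985, 0, 0, 0, 0, 90], [-0.755, -0.985, 0, 0, 0, 0, 90], [-0.755, -0.985, 0, 0, 0, 0, 90], [-0.755, -0.985, 0, 0, 0, 0, 90], [-0.755, -0.985, 0, 0, 0, 0, 90], [-0.755, -0.985, 0, 0, 0, 0, 90], [-0.755, -0.985, 0, 0, 0, 0, 90], [-0.755, -0.985, 0, 0, 0, 0, 90], [-0.755, -0.985, 0, 0, 0, 0, 90], [-0.755, -0.985, 0, 0, 0, 0, 90]]]'

```text
t: 24.62
eef_pos: [0.458, -0.0762, 0.1702]
tcp_rot: [1.759, 2.601, 0.0]
force: [0.5, -0.4, 0.7]
grip_width: 0.0896
grasp_force: 0.0
```

>>> servo_tool --series '[[[-0.755, -0.985, 0, 0, 0, 0, 90], [-0.755, -0.985, 0, 0, 0, 0, 90], [-0.755, -0.985, 0, 0, 0, 0, 90], [-0.755, -0.985, 0, 0, 0, 0, 90], [-0.755, -0.985, 0, 0, 0, 0, 90], [-0.755, -0.985, 0, 0, 0, 0, 90], [-0.755, -0.985, 0, 0, 0, 0, 90], [-0.755, -0.985, 0, 0, 0, 0, 90], [-0.755, -0.985, 0, 0, 0, 0, 90], [-0.755, -0.985, 0, 0, 0, 0, 90], [-0.755, -0.985, 0, 0, 0, 0, 90], [0, 0, 0, 0, 0, 0, 90]]]'

```text
t: 25.62
eef_pos: [0.3178, -0.3131, 0.1704]
tcp_rot: [1.764, 2.597, -0.003]
force: [-0.5, 0.7, -0.3]
grip_width: 0.0902
grasp_force: 0.0
```

```bash
python3 go.py .3194 -.3099 .036 21.76;  python3 - <<'E'
from h import *
c,im,d=look("top"); cv2.imwrite("pics/t5.png",im); stock(c,im)
c,im,d=look("wrist"); cv2.imwrite("pics/w5.png",im); stock(c,im)
for nm,col,z in(("r",RED,.08),("b",BLUE,.066)):
    for a,ct,m in blobs(im,*col,amin=700): print(nm,a,ct.round(0),at_z(c,[ct],z)[0].round(3))
E
```

```text
t 25.62 pos [ 0.3178 -0.3131  0.1704] grip 0.0902 0.0 F [-0.5  0.7 -0.3] q [-1.03 -0.22  2.09 -0.    1.27 -1.41]
shift now-axes [0.14 0.14 6.72] goal-axes [0.12 0.13 6.72] turn [-0.01  0.03 -0.03]
tin 32 [365.  241.8] [ 0.331  -0.2884  0.08  ]
tin 99 [504.5 303.5] [ 0.1029 -0.8442  0.08  ]
jar 372 [270.7  89.7] [0.9231 0.099  0.066 ]
jar 496 [479.3 150.6] [ 0.7068 -0.7444  0.066 ]
jar 207 [336.5 156.3] [ 0.6631 -0.1701  0.066 ]
jar 101 [283.9 186.5] [0.5372 0.033  0.066 ]
jar 643 [249.8 197.3] [0.4909 0.1647 0.066 ]
jar 211 [348.5 223.6] [ 0.3995 -0.2237  0.066 ]
r 3781 [323. 199.] [ 0.322 -0.308  0.08 ]
b 3645 [435. 144.] [ 0.402 -0.222  0.066]
```

>>> servo_tool --series '[[[0.13, 0.13, 1, 0, 0, 0, 90], [0, 0, 1, 0, 0, 0, 90], [0, 0, 1, 0, 0, 0, 90], [0, 0, 1, 0, 0, 0, 90], [0, 0, 1, 0, 0, 0, 90], [0, 0, 1, 0, 0, 0, 90], [0, 0, 0.6, 0, 0, 0, 90], [0, 0, 0, 0, 0, 0, 55], [0, 0, 0, 0, 0, 0, 55], [0, 0, 0, 0, 0, 0, 55], [0, 0, 0, 0, 0, 0, 55], [0, 0, 0, 0, 0, 0, 55]]]'

```text
t: 26.72
eef_pos: [0.3214, -0.3073, 0.0384]
tcp_rot: [1.759, 2.6, -0.001]
force: [1.3, 1.3, 1.9]
grip_width: 0.0657
grasp_force: 25.0
```

```bash
python3 go.py .5786 .2593 .19 21.76
```

```text
t 26.72 pos [ 0.3214 -0.3073  0.0384] grip 0.0657 25.0 F [1.3 1.3 1.9] q [-1.02 -0.01  2.18  0.    0.97 -1.4 ]
shift now-axes [21.49 22.49 -7.61] goal-axes [21.54 22.45 -7.58] turn [0.01 0.03 0.02]
```

>>> servo_tool --series '[[[0, 0, -0.5, 0, 0, 0, 55], [0, 0, -1, 0, 0, 0, 55], [0, 0, -1, 0, 0, 0, 55], [0, 0, -1, 0, 0, 0, 55], [0, 0, -1, 0, 0, 0, 55], [0, 0, -1, 0, 0, 0, 55], [0.94, 0.98, -1, 0, 0, 0, 55], [0.94, 0.98, -1, 0, 0, 0, 55], [0.94, 0.98, 0, 0, 0, 0, 55], [0.94, 0.98, 0, 0, 0, 0, 55], [0.94, 0.98, 0, 0, 0, 0, 55], [0.94, 0.98, 0, 0, 0, 0, 55]]]'

```text
t: 27.72
eef_pos: [0.3877, -0.1568, 0.1877]
tcp_rot: [1.761, 2.601, -0.0]
force: [0.2, -0.5, -2.8]
grip_width: 0.0655
grasp_force: 25.0
```

>>> servo_tool --series '[[[0.94, 0.98, 0, 0, 0, 0, 55], [0.94, 0.98, 0, 0, 0, 0, 55], [0.94, 0.98, 0, 0, 0, 0, 55], [0.94, 0.98, 0, 0, 0, 0, 55], [0.94, 0.98, 0, 0, 0, 0, 55], [0.94, 0.98, 0, 0, 0, 0, 55], [0.94, 0.98, 0, 0, 0, 0, 55], [0.94, 0.98, 0, 0, 0, 0, 55], [0.94, 0.98, 0, 0, 0, 0, 55], [0.94, 0.98, 0, 0, 0, 0, 55], [0.94, 0.98, 0, 0, 0, 0, 55], [0.94, 0.98, 0, 0, 0, 0, 55]]]'

```text
t: 28.72
eef_pos: [0.522, 0.14, 0.1875]
tcp_rot: [-1.76, -2.602, 0.001]
force: [1.2, -0.4, -2.4]
grip_width: 0.0655
grasp_force: 25.0
```

```bash
python3 go.py .5786 .2593 .19 21.76; python3 -c "
from h import *
s=robot.get_state();T=np.linalg.inv(robot.calibration('wrist')['world_to_cam']);print((R.from_rotvec(s['tcp_rot']).as_matrix().T@(T[:3,3]-s['eef_pos'])).round(3))"
```

```text
t 28.72 pos [0.522  0.14   0.1875] grip 0.0655 25.0 F [ 1.2 -0.4 -2.4] q [ 0.05  0.01  1.85 -0.    1.28 -0.33]
shift now-axes [ 4.48  4.84 -0.13] goal-axes [ 4.49  4.84 -0.13] turn [-0.    0.    0.02]
[ 0.074  0.    -0.179]
```

>>> servo_tool --series '[[[0.85, 0.97, 0, 0, 0, 0, 55], [0.85, 0.97, 0, 0, 0, 0, 55], [0.85, 0.97, 0, 0, 0, 0, 55], [0.85, 0.97, 0, 0, 0, 0, 55], [0.85, 0.96, 0, 0, 0, 0, 55], [0, 0, 0, 0, 0, 0, 55], [0, 0, 0, 0, 0, 0, 55]]]'

```text
t: 29.3
eef_pos: [0.58, 0.2542, 0.1871]
tcp_rot: [-1.758, -2.603, 0.001]
force: [0.0, 0.6, -3.2]
grip_width: 0.0657
grasp_force: 25.0
```

```bash
python3 go.py .5804 .2547 .079 21.76
```

```text
t 29.3 pos [0.58   0.2542 0.1871] grip 0.0657 25.0 F [ 0.   0.6 -3.2] q [ 0.23  0.22  1.62 -0.    1.3  -0.15]
shift now-axes [0.02 0.03 5.4 ] goal-axes [0.02 0.03 5.4 ] turn [-0.01  0.    0.04]
```

>>> servo_tool --series '[[[0, 0, 1, 0, 0, 0, 55], [0, 0, 1, 0, 0, 0, 55], [0, 0, 1, 0, 0, 0, 55], [0, 0, 1, 0, 0, 0, 55], [0, 0, 1, 0, 0, 0, 55], [0, 0, 0.3, 0, 0, 0, 55], [0, 0, 0, 0, 0, 0, 55], [0, 0, 0, 0, 0, 0, 55]]]'

```text
t: 29.97
eef_pos: [0.5805, 0.2531, 0.0818]
tcp_rot: [1.761, 2.601, 0.001]
force: [1.0, -0.1, -2.3]
grip_width: 0.0655
grasp_force: 25.0
```

```bash
python3 go.py .5804 .2547 .079 21.76
```

```text
t 29.97 pos [0.5805 0.2531 0.0818] grip 0.0655 25.0 F [ 1.  -0.1 -2.3] q [ 0.23  0.34  1.68 -0.    1.12 -0.15]
shift now-axes [0.08 0.03 0.14] goal-axes [0.08 0.03 0.14] turn [0.01 0.   0.01]
```

Next is jar2 (0.3995, -0.2237).

>>> servo_tool --series '[[[0.06, 0, 0.13, 0, 0, 0, 55], [0, 0, 0, 0, 0, 0, 55], [0, 0, 0, 0, 0, 0, 84], [0, 0, 0, 0, 0, 0, 84], [0, 0, 0, 0, 0, 0, 84], [0, 0, 0, 0, 0, 0, 84], [0, 0, -0.5, 0, 0, 0, 84], [0, 0, -1, 0, 0, 0, 84], [0, 0, -1, 0, 0, 0, 84], [0, 0, -1, 0, 0, 0, 84], [0, 0, -1, 0, 0, 0, 88]]]'

```text
t: 30.88
eef_pos: [0.58, 0.2548, 0.1704]
tcp_rot: [1.76, 2.602, 0.001]
force: [0.4, -0.3, 0.5]
grip_width: 0.0869
grasp_force: 0.0
```

```bash
python3 go.py .3995 -.2237 .17 21.76
```

```text
t 30.88 pos [0.58   0.2548 0.1704] grip 0.0869 0.0 F [ 0.4 -0.3  0.5] q [ 0.24  0.24  1.63  0.    1.27 -0.15]
shift now-axes [-1.885e+01 -1.728e+01  1.000e-02] goal-axes [-18.88 -17.25   0.02] turn [0.01 0.   0.02]
```

19 rows of (-0.993, -0.908).

>>> servo_tool --series '[[[-0.99, -0.91, 0, 0, 0, 0, 90], [-0.99, -0.91, 0, 0, 0, 0, 90], [-0.99, -0.91, 0, 0, 0, 0, 90], [-0.99, -0.91, 0, 0, 0, 0, 90], [-0.99, -0.91, 0, 0, 0, 0, 90], [-0.99, -0.91, 0, 0, 0, 0, 90], [-0.99, -0.91, 0, 0, 0, 0, 90], [-0.99, -0.91, 0, 0, 0, 0, 90], [-0.99, -0.91, 0, 0, 0, 0, 90], [-0.99, -0.91, 0, 0, 0, 0, 90], [-0.99, -0.91, 0, 0, 0, 0, 90], [-0.99, -0.91, 0, 0, 0, 0, 90]]]'

```text
t: 31.88
eef_pos: [0.4653, -0.0482, 0.1695]
tcp_rot: [1.759, 2.601, 0.001]
force: [-0.1, -0.3, 0.2]
grip_width: 0.0901
grasp_force: 0.0
```

>>> servo_tool --series '[[[-0.99, -0.91, 0, 0, 0, 0, 90], [-0.99, -0.91, 0, 0, 0, 0, 90], [-0.99, -0.91, 0, 0, 0, 0, 90], [-0.99, -0.91, 0, 0, 0, 0, 90], [-0.99, -0.91, 0, 0, 0, 0, 90], [-0.99, -0.91, 0, 0, 0, 0, 90], [-0.99, -0.9, 0, 0, 0, 0, 90], [0, 0, 0, 0, 0, 0, 90], [0, 0, 0, 0, 0, 0, 90]]]'

```text
t: 32.63
eef_pos: [0.399, -0.2239, 0.1693]
tcp_rot: [1.763, 2.599, 0.0]
force: [-0.5, -0.3, 0.7]
grip_width: 0.0899
grasp_force: 0.0
```

```bash
python3 go.py .3995 -.2237 .029 21.76;  python3 - <<'E'
from h import *
c,im,d=look("top"); cv2.imwrite("pics/t6.png",im); stock(c,im)
cv2.imwrite("pics/t6c.png",cv2.resize(im[120:270,150:320],None,fx=4,fy=4,interpolation=cv2.INTER_CUBIC))
c,im,d=look("wrist"); cv2.imwrite("pics/w6.png",im)
for nm,col,z in(("r",RED,.08),("b",BLUE,.066)):
    for a,ct,m in blobs(im,*col,amin=700): print(nm,a,ct.round(0),at_z(c,[ct],z)[0].round(3))
E
```

```text
t 32.63 pos [ 0.399  -0.2239  0.1693] grip 0.0899 0.0 F [-0.5 -0.3  0.7] q [-0.76 -0.19  2.07  0.    1.26 -1.14]
shift now-axes [0.   0.02 7.01] goal-axes [-0.    0.03  7.01] turn [ 0.01  0.01 -0.01]
tin 102 [504.4 303.3] [ 0.1036 -0.8439  0.08  ]
jar 369 [270.7  89.7] [0.9233 0.0992 0.066 ]
jar 498 [479.4 150.6] [ 0.7068 -0.7447  0.066 ]
jar 208 [336.5 156.4] [ 0.663 -0.17   0.066]
jar 102 [283.9 186.5] [0.5372 0.0328 0.066 ]
jar 643 [249.8 197.3] [0.491  0.1647 0.066 ]
jar 25 [344.2 228.3] [ 0.3807 -0.2075  0.066 ]
b 1609 [554.  14.] [0.529 0.009 0.066]
b 3329 [322. 198.] [ 0.402 -0.221  0.066]
b 2555 [571. 237.] [ 0.661 -0.164  0.066]
```

View pics/t6c.png

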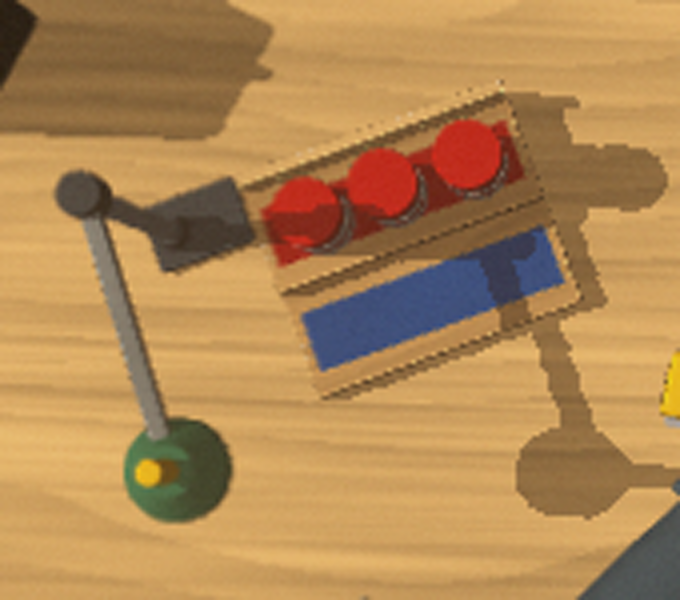

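The crop shows three upright tins on the red strip, with caps at about (305,213), (383,185) and (468,155). I'm picking up the jar.

>>> servo_tool --series '[[[0, 0, 1, 0, 0, 0, 90], [0, 0, 1, 0, 0, 0, 90], [0, 0, 1, 0, 0, 0, 90], [0, 0, 1, 0, 0, 0, 90], [0, 0, 1, 0, 0, 0, 90], [0, 0, 1, 0, 0, 0, 90], [0, 0, 0.8, 0, 0, 0, 90], [0, 0, 0, 0, 0, 0, 55], [0, 0, 0, 0, 0, 0, 55], [0, 0, 0, 0, 0, 0, 55], [0, 0, 0, 0, 0, 0, 55], [0, 0, 0, 0, 0, 0, 55]]]'

```text
t: 33.73
eef_pos: [0.4003, -0.2235, 0.0339]
tcp_rot: [1.758, 2.6, 0.0]
force: [1.2, 1.3, 1.8]
grip_width: 0.0657
grasp_force: 25.0
```

```bash
python3 go.py .4922 .179 .15 21.76;python3 - <<'E'
from h import *
im=cv2.imread("pics/t6.png");c=robot.calibration("top")
uv=(np.array([(305,213),(383,185),(468,155)])+.5)/4-.5+[150,120]
P=at_z(c,uv,.12)[:,:2]-[.559,.16]; t=np.radians(21.76)
print((P@np.array([[np.cos(t),-np.sin(t)],[np.sin(t),np.cos(t)]])).round(4))
E
```

```text
t 33.73 pos [ 0.4003 -0.2235  0.0339] grip 0.0657 25.0 F [1.2 1.3 1.8] q [-0.76  0.03  2.14  0.    0.96 -1.14]
shift now-axes [16.96 11.77 -5.83] goal-axes [16.99 11.73 -5.8 ] turn [0.02 0.03 0.02]
[[ 0.0503  0.077 ]
 [ 0.0502 -0.0011]
 [ 0.0497 -0.0863]]
```

>>> servo_tool --series '[[[0, 0, -0.5, 0, 0, 0, 55], [0, 0, -1, 0, 0, 0, 55], [0, 0, -1, 0, 0, 0, 55], [0, 0, -1, 0, 0, 0, 55], [0, 0, -1, 0, 0, 0, 55], [0, 0, -1, 0, 0, 0, 55], [0.5, 0.34, -0.4, 0, 0, 0, 55], [1, 0.69, 0, 0, 0, 0, 55], [1, 0.69, 0, 0, 0, 0, 55], [1, 0.69, 0, 0, 0, 0, 55], [1, 0.69, 0, 0, 0, 0, 55], [1, 0.69, 0, 0, 0, 0, 55]]]'

```text
t: 34.73
eef_pos: [0.4278, -0.0906, 0.1501]
tcp_rot: [-1.76, -2.601, 0.0]
force: [1.0, 0.0, -2.3]
grip_width: 0.0659
grasp_force: 25.0
```

>>> servo_tool --series '[[[1, 0.69, 0, 0, 0, 0, 55], [1, 0.69, 0, 0, 0, 0, 55], [1, 0.69, 0, 0, 0, 0, 55], [1, 0.69, 0, 0, 0, 0, 55], [1, 0.69, 0, 0, 0, 0, 55], [1, 0.69, 0, 0, 0, 0, 55], [1, 0.69, 0, 0, 0, 0, 55], [1, 0.69, 0, 0, 0, 0, 55], [1, 0.69, 0, 0, 0, 0, 55], [1, 0.69, 0, 0, 0, 0, 55], [1, 0.69, 0, 0, 0, 0, 55], [0.5, 0.35, 0, 0, 0, 0, 55]]]'

```text
t: 35.73
eef_pos: [0.4894, 0.1825, 0.1501]
tcp_rot: [-1.757, -2.603, 0.0]
force: [-0.2, -0.3, -1.9]
grip_width: 0.0655
grasp_force: 25.0
```

>>> servo_tool --series '[[[0, 0, 0, 0, 0, 0, 55], [0, 0, 0, 0, 0, 0, 55]]]'

```text
t: 35.9
eef_pos: [0.4896, 0.18, 0.1501]
tcp_rot: [-1.758, -2.603, 0.002]
force: [0.2, -1.1, -2.5]
grip_width: 0.0658
grasp_force: 25.0
```

```bash
python3 go.py .4922 .179 .0545 21.76
```

```text
t 35.9 pos [0.4896 0.18   0.1501] grip 0.0658 25.0 F [ 0.2 -1.1 -2.5] q [ 0.14  0.    1.93 -0.    1.21 -0.25]
shift now-axes [-0.09  0.11  4.78] goal-axes [-0.1   0.1   4.78] turn [-0.02  0.    0.04]
```

>>> servo_tool --series '[[[-0.1, 0.08, 1, 0, 0, 0, 55], [0, 0, 1, 0, 0, 0, 55], [0, 0, 1, 0, 0, 0, 55], [0, 0, 1, 0, 0, 0, 55], [0, 0, 0.7, 0, 0, 0, 55], [0, 0, 0, 0, 0, 0, 55], [0, 0, 0, 0, 0, 0, 55]]]'

```text
t: 36.48
eef_pos: [0.492, 0.1776, 0.0563]
tcp_rot: [-1.761, -2.6, 0.002]
force: [0.0, 0.6, -2.0]
grip_width: 0.0655
grasp_force: 25.0
```

```bash
python3 go.py .4922 .179 .0545 21.76
```

```text
t 36.48 pos [0.492  0.1776 0.0563] grip 0.0655 25.0 F [ 0.   0.6 -2. ] q [ 0.13  0.14  1.97 -0.    1.02 -0.25]
shift now-axes [0.06 0.04 0.09] goal-axes [0.06 0.04 0.09] turn [-0.02 -0.    0.  ]
```

>>> servo_tool --series '[[[0.05, 0, 0.1, 0, 0, 0, 55], [0, 0, 0, 0, 0, 0, 55], [0, 0, 0, 0, 0, 0, 80], [0, 0, 0, 0, 0, 0, 80], [0, 0, 0, 0, 0, 0, 80], [0, 0, 0, 0, 0, 0, 80], [0, 0, -0.5, 0, 0, 0, 80], [0, 0, -1, 0, 0, 0, 80], [0, 0, -1, 0, 0, 0, 80], [0, 0, -1, 0, 0, 0, 80], [0, 0, -1, 0, 0, 0, 84], [0, 0, -1, 0, 0, 0, 88]]]'

```text
t: 37.48
eef_pos: [0.4922, 0.1796, 0.1664]
tcp_rot: [1.76, 2.602, 0.001]
force: [-0.1, -0.4, 0.6]
grip_width: 0.0868
grasp_force: 0.0
```

```bash
python3 go.py .663 -.17 .17 21.76
```

```text
t 37.48 pos [0.4922 0.1796 0.1664] grip 0.0868 0.0 F [-0.1 -0.4  0.6] q [ 0.13 -0.01  1.91  0.    1.24 -0.25]
shift now-axes [-19.4    1.42  -0.17] goal-axes [-19.4    1.45  -0.18] turn [0.01 0.   0.02]
```

>>> servo_tool --series '[[[-0.97, 0.07, 0, 0, 0, 0, 90], [-0.97, 0.07, 0, 0, 0, 0, 90], [-0.97, 0.07, 0, 0, 0, 0, 90], [-0.97, 0.07, 0, 0, 0, 0, 90], [-0.97, 0.07, 0, 0, 0, 0, 90], [-0.97, 0.07, 0, 0, 0, 0, 90], [-0.97, 0.07, 0, 0, 0, 0, 90], [-0.97, 0.07, 0, 0, 0, 0, 90], [-0.97, 0.07, 0, 0, 0, 0, 90], [-0.97, 0.07, 0, 0, 0, 0, 90], [-0.97, 0.07, 0, 0, 0, 0, 90], [-0.97, 0.07, 0, 0, 0, 0, 90]]]'

```text
t: 38.48
eef_pos: [0.5949, -0.0312, 0.1654]
tcp_rot: [1.76, 2.601, 0.001]
force: [0.2, 0.8, 0.2]
grip_width: 0.09
grasp_force: 0.0
```

>>> servo_tool --series '[[[-0.97, 0.07, 0, 0, 0, 0, 90], [-0.97, 0.07, 0, 0, 0, 0, 90], [-0.97, 0.07, 0, 0, 0, 0, 90], [-0.97, 0.07, 0, 0, 0, 0, 90], [-0.97, 0.07, 0, 0, 0, 0, 90], [-0.97, 0.07, 0, 0, 0, 0, 90], [-0.97, 0.07, 0, 0, 0, 0, 90], [-0.97, 0.08, 0, 0, 0, 0, 90], [0, 0, 0, 0, 0, 0, 90], [0, 0, 0, 0, 0, 0, 90]]]'

```text
t: 39.32
eef_pos: [0.6628, -0.1706, 0.165]
tcp_rot: [1.762, 2.601, 0.0]
force: [0.7, 0.3, 0.5]
grip_width: 0.0895
grasp_force: 0.0
```

```bash
python3 go.py .663 -.17 .03 21.76
python3 - <<'E'
from h import *
c,im,d=look("top"); cv2.imwrite("pics/t7.png",im); stock(c,im)
c,im,d=look("wrist"); cv2.imwrite("pics/w7.png",im)
for nm,col,z in(("r",RED,.08),("b",BLUE,.066)):
    for a,ct,m in blobs(im,*col,amin=700): print(nm,a,ct.round(0),at_z(c,[ct],z)[0].round(3))
E
```

```text
t 39.32 pos [ 0.6628 -0.1706  0.165 ] grip 0.0895 0.0 F [0.7 0.3 0.5] q [-0.42  0.36  1.49  0.    1.29 -0.8 ]
shift now-axes [0.02 0.02 6.75] goal-axes [0.02 0.02 6.75] turn [ 0. -0.  0.]
tin 103 [504.5 303.4] [ 0.1035 -0.844   0.08  ]
jar 370 [270.7  89.7] [0.9232 0.099  0.066 ]
jar 460 [480.9 149.9] [ 0.7097 -0.7511  0.066 ]
jar 107 [284.1 186.4] [0.5376 0.0321 0.066 ]
jar 475 [244.7 197.6] [0.489  0.1845 0.066 ]
b 3439 [323. 199.] [ 0.667 -0.167  0.066]
```

>>> servo_tool --series '[[[0, 0, 1, 0, 0, 0, 90], [0, 0, 1, 0, 0, 0, 90], [0, 0, 1, 0, 0, 0, 90], [0, 0, 1, 0, 0, 0, 90], [0, 0, 1, 0, 0, 0, 90], [0, 0, 1, 0, 0, 0, 90], [0, 0, 0.6, 0, 0, 0, 90], [0, 0, 0, 0, 0, 0, 55], [0, 0, 0, 0, 0, 0, 55], [0, 0, 0, 0, 0, 0, 55], [0, 0, 0, 0, 0, 0, 55], [0, 0, 0, 0, 0, 0, 55]]]'

```text
t: 40.42
eef_pos: [0.6642, -0.1704, 0.0345]
tcp_rot: [1.758, 2.599, 0.002]
force: [2.1, 1.1, 2.2]
grip_width: 0.0656
grasp_force: 25.0
```

```bash
python3 go.py .5237 .1001 .15 21.76
```

```text
t 40.42 pos [ 0.6642 -0.1704  0.0345] grip 0.0656 25.0 F [2.1 1.1 2.2] q [-0.42  0.51  1.55  0.    1.08 -0.8 ]
shift now-axes [15.16 -1.47 -5.81] goal-axes [15.17 -1.51 -5.77] turn [0.04 0.03 0.02]
```

>>> servo_tool --series '[[[0, 0, -0.5, 0, 0, 0, 55], [0, 0, -1, 0, 0, 0, 55], [0, 0, -1, 0, 0, 0, 55], [0, 0, -1, 0, 0, 0, 55], [0, 0, -1, 0, 0, 0, 55], [0, 0, -1, 0, 0, 0, 55], [0.5, -0.1, -1, 0, 0, 0, 55], [1, -0.1, 0, 0, 0, 0, 55], [1, -0.1, 0, 0, 0, 0, 55], [1, -0.1, 0, 0, 0, 0, 55], [1, -0.1, 0, 0, 0, 0, 55], [1, -0.1, 0, 0, 0, 0, 55]]]'

```text
t: 41.42
eef_pos: [0.6095, -0.0717, 0.1627]
tcp_rot: [-1.76, -2.601, 0.001]
force: [-0.3, -0.6, -2.8]
grip_width: 0.0656
grasp_force: 25.0
```

>>> servo_tool --series '[[[1, -0.1, 0, 0, 0, 0, 55], [1, -0.1, 0, 0, 0, 0, 55], [1, -0.1, 0, 0, 0, 0, 55], [1, -0.1, 0, 0, 0, 0, 55], [1, -0.1, 0, 0, 0, 0, 55], [1, -0.1, 0, 0, 0, 0, 55], [1, -0.1, 0, 0, 0, 0, 55], [1, -0.1, 0, 0, 0, 0, 55], [1, -0.1, 0, 0, 0, 0, 55], [0.6, 0, 0, 0, 0, 0, 55], [0, 0, 0, 0, 0, 0, 55], [0, 0, 0, 0, 0, 0, 55]]]'

```text
t: 42.42
eef_pos: [0.5225, 0.099, 0.1627]
tcp_rot: [1.759, 2.602, -0.001]
force: [0.6, 0.3, -2.0]
grip_width: 0.0655
grasp_force: 25.0
```

```bash
python3 go.py .5237 .1001 .055 21.76
```

```text
t 42.42 pos [0.5225 0.099  0.1627] grip 0.0655 25.0 F [ 0.6  0.3 -2. ] q [-0.03  0.01  1.9  -0.    1.23 -0.41]
shift now-axes [0.03 0.08 5.39] goal-axes [0.03 0.08 5.39] turn [0.   0.01 0.03]
```

>>> servo_tool --series '[[[0, 0.07, 1, 0, 0, 0, 55], [0, 0, 1, 0, 0, 0, 55], [0, 0, 1, 0, 0, 0, 55], [0, 0, 1, 0, 0, 0, 55], [0, 0, 1, 0, 0, 0, 55], [0, 0, 0.3, 0, 0, 0, 55], [0, 0, 0, 0, 0, 0, 55], [0, 0, 0, 0, 0, 0, 55]]]'

```text
t: 43.08
eef_pos: [0.5246, 0.0988, 0.0569]
tcp_rot: [1.761, 2.601, 0.0]
force: [-0.1, 0.1, -2.5]
grip_width: 0.0656
grasp_force: 25.0
```

```bash
python3 go.py .5237 .1001 .055 21.76
```

```text
t 43.08 pos [0.5246 0.0988 0.0569] grip 0.0656 25.0 F [-0.1  0.1 -2.5] q [-0.03  0.16  1.95 -0.    1.03 -0.41]
shift now-axes [ 0.08 -0.02  0.09] goal-axes [ 0.08 -0.02  0.09] turn [0.01 0.01 0.01]
```

>>> servo_tool --series '[[[0.06, 0, 0.1, 0, 0, 0, 55], [0, 0, 0, 0, 0, 0, 55], [0, 0, 0, 0, 0, 0, 80], [0, 0, 0, 0, 0, 0, 80], [0, 0, 0, 0, 0, 0, 80], [0, 0, 0, 0, 0, 0, 80], [0, 0, -0.5, 0, 0, 0, 80], [0, 0, -1, 0, 0, 0, 80], [0, 0, -1, 0, 0, 0, 80], [0, 0, -1, 0, 0, 0, 80], [0, 0, -1, 0, 0, 0, 80], [0, 0, -1, 0, 0, 0, 80]]]'

```text
t: 44.08
eef_pos: [0.5235, 0.1007, 0.1665]
tcp_rot: [1.76, 2.601, 0.001]
force: [-0.0, 0.4, 0.5]
grip_width: 0.0798
grasp_force: 0.0
```

>>> servo_tool --series '[[[0, 0, -1, 0, 0, 0, 60], [0, 0, -1, 0, 0, 0, 60], [0, 0, -1, 0, 0, 0, 60], [0, 0, -1, 0, 0, 0, 60], [0, 0, -1, 0, 0, 1, 60], [0, 0, -1, 0, 0, 1, 60], [0, 0, -1, 0, 0, 1, 60], [0, 0, -1, 0, 0, 1, 60], [0, 0, -1, 0, 0, 1, 60], [0, 0, -0.7, 0, 0, 1, 60], [0, 0, 0, 0, 0, 1, 60], [0, 0, 0, 0, 0, 1, 60]]]'

```text
t: 45.08
eef_pos: [0.5237, 0.1007, 0.361]
tcp_rot: [2.491, 1.91, 0.004]
force: [0.9, 0.1, -0.3]
grip_width: 0.0598
grasp_force: 0.0
```

>>> servo_tool --series '[[[0, 0, 0, 0, 0, 1, 60], [0, 0, 0, 0, 0, 1, 60], [0, 0, 0, 0, 0, 1, 60], [0, 0, 0, 0, 0, 1, 60], [0, 0, 0, 0, 0, 1, 60], [0, 0, 0, 0, 0, 1, 60], [0, 0, 0, 0, 0, 1, 60], [0, 0, 0, 0, 0, 1, 60], [0, 0, 0, 0, 0, 1, 60], [0, 0, 0, 0, 0, 1, 60], [0, 0, 0, 0, 0, 1, 60], [0, 0, 0, 0, 0, 1, 60]]]'

```text
t: 46.08
eef_pos: [0.5231, 0.1007, 0.3594]
tcp_rot: [3.094, 0.544, 0.001]
force: [0.0, 0.4, 0.2]
grip_width: 0.0602
grasp_force: 0.0
```

```bash
python3 go.py .338 .325 .36 -70
python3 - <<'E'
from h import *
c,im,d=look("top"); cv2.imwrite("pics/t8.png",im)
cv2.imwrite("pics/t8c.png",cv2.resize(im[120:270,150:320],None,fx=4,fy=4,interpolation=cv2.INTER_CUBIC))
c,im,d=look("side"); cv2.imwrite("pics/s8.png",im)
E
```

```text
t 46.08 pos [0.5231 0.1007 0.3594] grip 0.0602 0.0 F [0.  0.4 0.2] q [-0.02 -0.12  1.66  0.    1.6   1.2 ]
shift now-axes [ -4.88 -13.7   -0.04] goal-axes [ -4.86 -13.7   -0.03] turn [ 0.   -0.01 -0.01]
```

View pics/t8c.png

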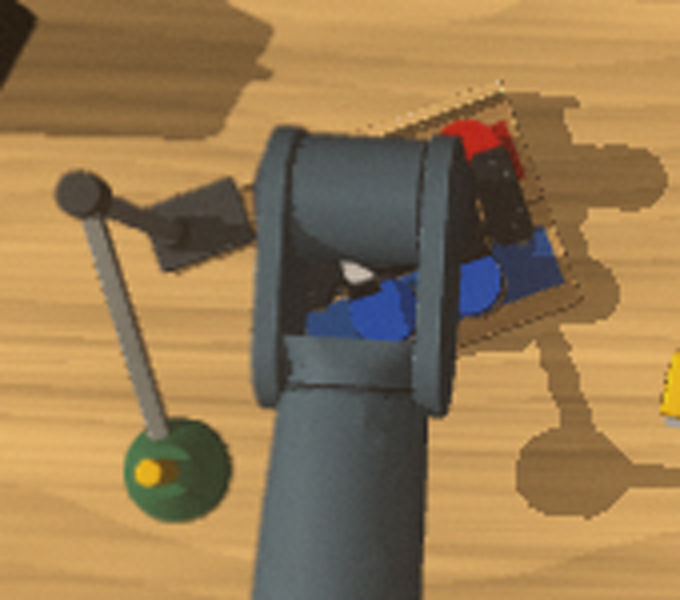

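View pics/s8.png

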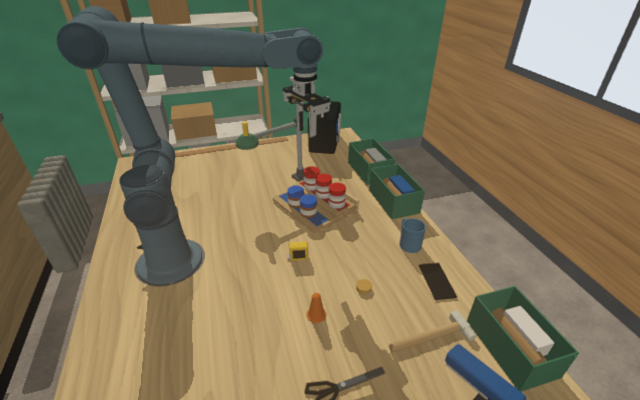

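The side view shows both rows upright on their strips and the bystanders in place. I'm moving to the lamp handle.

>>> servo_tool --series '[[[-0.35, -1, 0, 0, 0, 0, 60], [-0.35, -1, 0, 0, 0, 0, 60], [-0.35, -1, 0, 0, 0, 0, 60], [-0.35, -1, 0, 0, 0, 0, 60], [-0.35, -1, 0, 0, 0, 0, 60], [-0.35, -1, 0, 0, 0, 0, 60], [-0.35, -1, 0, 0, 0, 0, 60], [-0.35, -1, 0, 0, 0, 0, 60], [-0.35, -1, 0, 0, 0, 0, 60], [-0.35, -1, 0, 0, 0, 0, 60], [-0.35, -1, 0, 0, 0, 0, 60], [-0.35, -1, 0, 0, 0, 0, 60]]]'

```text
t: 47.18
eef_pos: [0.3608, 0.2977, 0.3591]
tcp_rot: [-3.092, -0.554, -0.001]
force: [-0.5, 0.3, -0.3]
grip_width: 0.0601
grasp_force: 0.0
```

>>> servo_tool --series '[[[-0.35, -1, 0, 0, 0, 0, 60], [-0.3, -0.7, 0, 0, 0, 0, 60], [0, 0, 0, 0, 0, 0, 60], [0, 0, 0, 0, 0, 0, 60]]]'

```text
t: 47.52
eef_pos: [0.3376, 0.3246, 0.3589]
tcp_rot: [3.092, 0.555, 0.001]
force: [-0.0, 0.9, 0.6]
grip_width: 0.0599
grasp_force: 0.0
```

```bash
python3 - <<'E'
from h import *
c,im,d=look("top"); cv2.imwrite("pics/t9.png",im)
cv2.imwrite("pics/t9c.png",cv2.resize(im[135:215,190:310],None,fx=6,fy=6,interpolation=cv2.INTER_CUBIC))
p=(np.array([(149,473)])+.5)/4-.5+[150,120]; print("handle",at_z(c,p,.331))
E
python3 go.py .338 .325 .295 -70
```

```text
handle [[0.3362638  0.32105825 0.331     ]]
t 47.57 pos [0.338  0.3242 0.3588] grip 0.0602 0.0 F [ 0.2 -0.2  0.5] q [ 0.52 -0.28  1.8  -0.    1.62  1.74]
shift now-axes [ 0.01 -0.04  3.19] goal-axes [ 0.02 -0.04  3.19] turn [ 0.   -0.01  0.05]
```

View pics/t9c.png

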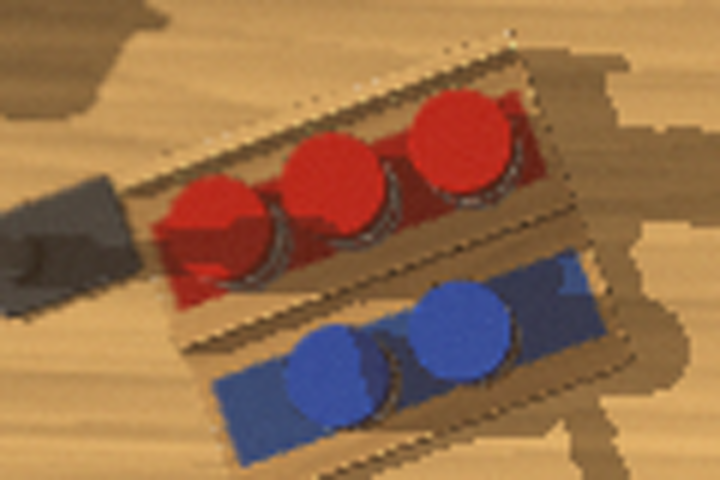

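Caps in the crop: tins at (219,228), (334,185), (460,142), and jars at (338,376), (462,331).

Run:
```python
from h import *
c=robot.calibration("top"); t=np.radians(21.76); Q=np.array([[np.cos(t),-np.sin(t)],[np.sin(t),np.cos(t)]])
for z,p in((.12,[(219,228),(334,185),(460,142)]),(.086,[(338,376),(462,331)])):
    print(((at_z(c,(np.array(p)+.5)/6-.5+[190,135],z)[:,:2]-[.559,.16])@Q).round(4))
```

```text
[[ 0.0511  0.0759]
 [ 0.0521 -0.0013]
 [ 0.0507 -0.0851]]
[[-0.0586  0.041 ]
 [-0.0586 -0.0435]]
```

>>> servo_tool --series '[[[0, 0, 0.7, 0, 0, 0, 60], [0, 0, 1, 0, 0, 0, 60], [0, 0, 1, 0, 0, 0, 60], [0, 0, 0.5, 0, 0, 0, 60], [0, 0, 0, 0, 0, 0, 15], [0, 0, 0, 0, 0, 0, 15], [0, 0, 0, 0, 0, 0, 15], [0, 0, 0, 0, 0, 0, 15], [0, 0, 0, 0, 0, 0, 15], [0, 0, 0, 0, 0, 0, 15], [0, 0, 0, 0, 0, 0, 15], [0, 0, 0, 0, 0, 0, 15]]]' --force 20

```text
t: 48.57
eef_pos: [0.3382, 0.3245, 0.2953]
tcp_rot: [-3.093, -0.55, -0.002]
force: [0.7, 0.2, 2.5]
grip_width: 0.0218
grasp_force: 20.0
```

```bash
python3 go.py .559 .164 .295 -2.2
```

```text
t 48.57 pos [0.3382 0.3245 0.2953] grip 0.0218 20.0 F [0.7 0.2 2.5] q [ 0.52 -0.26  1.9  -0.    1.5   1.74]
shift now-axes [ 7.6  11.34  0.03] goal-axes [-7.600e+00  1.134e+01  1.000e-02] turn [ 1.000e-02 -1.000e-02 -1.475e+01]
```

>>> servo_tool --series '[[[0.01, 0.49, 0, 0, 0, -0.5, 15], [0.04, 0.98, 0, 0, 0, -1, 15], [0.04, 0.98, 0, 0, 0, -1, 15], [0.04, 0.98, 0, 0, 0, -1, 15], [0.04, 0.98, 0, 0, 0, -1, 15], [0.04, 0.98, 0, 0, 0, -1, 15], [0.04, 0.98, 0, 0, 0, -1, 15], [0.04, 0.98, 0, 0, 0, -1, 15]]]'

```text
t: 49.23
eef_pos: [0.4261, 0.2084, 0.2953]
tcp_rot: [2.79, 1.445, -0.001]
force: [-1.2, 0.2, 3.7]
grip_width: 0.0218
grasp_force: 20.0
```

>>> servo_tool --series '[[[0.04, 0.98, 0, 0, 0, -1, 15], [0.04, 0.98, 0, 0, 0, -1, 15], [0.04, 0.98, 0, 0, 0, -1, 15], [0.04, 0.98, 0, 0, 0, -1, 15], [0.04, 0.98, 0, 0, 0, -1, 15], [0.04, 0.98, 0, 0, 0, -1, 15], [0.04, 0.98, 0, 0, 0, -1, 15], [0.01, 0.3, 0, 0, 0, -0.3, 15], [0, 0, 0, 0, 0, 0, 15], [0, 0, 0, 0, 0, 0, 15], [0, 0, 0, 0, 0, 0, 15]]]'

```text
t: 50.15
eef_pos: [0.5607, 0.1623, 0.2953]
tcp_rot: [2.258, 2.179, -0.002]
force: [1.0, -7.4, 3.5]
grip_width: 0.0214
grasp_force: 20.0
```

```bash
python3 go.py .559 .162 .295 -2.2
```

```text
t 50.15 pos [0.5607 0.1623 0.2953] grip 0.0214 20.0 F [ 1.  -7.4  3.5] q [ 0.09  0.03  1.63 -0.    1.48  0.13]
shift now-axes [-0.02 -0.09  0.01] goal-axes [-0.02 -0.09  0.01] turn [0.02 0.05 0.03]
```

Handle is over the middle. I'll release it, lift, and back off toward the robot so the camera can see.

>>> servo_tool --series '[[[0, 0, 0, 0, 0, 0, 60], [0, 0, 0, 0, 0, 0, 60], [0, 0, 0, 0, 0, 0, 60], [0, 0, 0, 0, 0, 0, 60], [0, 0, 0, 0, 0, 0, 60], [0, 0, -0.5, 0, 0, 0, 60], [0, 0, -1, 0, 0, 0, 60], [0, 0, -1, 0, 0, 0, 60], [0, 0, -1, 0, 0, 0, 60], [0, 0, -1, 0, 0, 0, 60], [-1, -0.5, -0.5, 0, 0, 0, 60], [-1, -1, 0, 0, 0, 0, 60]]]'

```text
t: 51.15
eef_pos: [0.5297, 0.1252, 0.3981]
tcp_rot: [2.255, 2.182, 0.006]
force: [0.7, -0.4, 0.7]
grip_width: 0.0598
grasp_force: 0.0
```

>>> servo_tool --series '[[[-1, -0.5, 0, 0, 0, 0, 60], [-1, -0.5, 0, 0, 0, 0, 60], [-1, -0.5, 0, 0, 0, 0, 60], [-1, -0.5, 0, 0, 0, 0, 60], [-1, -0.5, 0, 0, 0, 0, 60], [-1, -0.5, 0, 0, 0, 0, 60], [-1, -0.5, 0, 0, 0, 0, 60], [-1, -0.5, 0, 0, 0, 0, 60], [-1, -0.5, 0, 0, 0, 0, 60], [-1, -0.5, 0, 0, 0, 0, 60], [0, 0, 0, 0, 0, 0, 60], [0, 0, 0, 0, 0, 0, 60]]]'

```text
t: 52.15
eef_pos: [0.4214, -0.0715, 0.3953]
tcp_rot: [2.261, 2.179, 0.001]
force: [-0.2, 0.7, 0.2]
grip_width: 0.0602
grasp_force: 0.0
```

Run:
```python
from h import *
c,im,d=look("top"); cv2.imwrite("pics/t10.png",im)
cv2.imwrite("pics/t10c.png",cv2.resize(im[120:240,150:330],None,fx=4,fy=4,interpolation=cv2.INTER_CUBIC))
```

```text
(no output)
```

View pics/t10c.png

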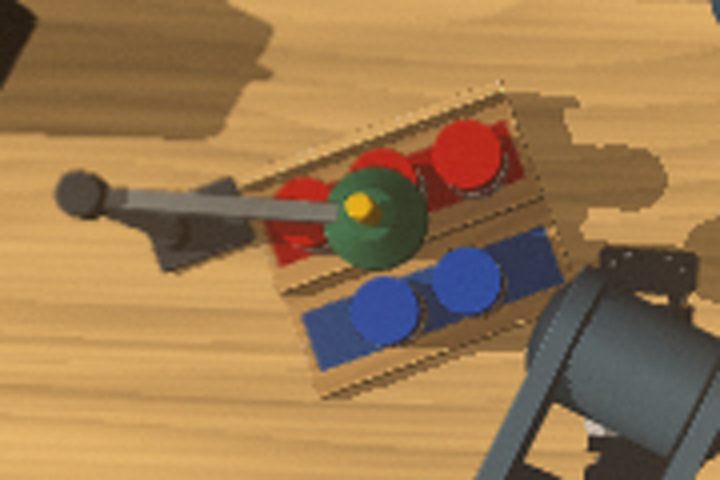

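The lamp handle is at (360,203), over the shelf middle, and both rows are intact. I'm handing in.

```bash
python3 -c "
from h import *
c=robot.calibration('top');print(at_z(c,(np.array([(358,203)])+.5)/4-.5+[150,120],.331));print(robot.hand_in())"
```

```text
[[0.55982885 0.16150513 0.331     ]]
the job is handed in; nothing more can be done
None
```

I handed the job in at about 52 s, but the hand-in gave no verdict: three tins are on the red strip and two jars on the blue, all within about 5 mm of centre, and the lamp handle is within about 2 mm of over the shelf's middle; the bystanders looked undisturbed.

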